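# Turn the oiled trays under the low drying shelf

### The arm

A 6-joint arm with a two-finger parallel gripper is mounted at the origin on the work surface. World frame = base frame: x ahead of the robot, y to its left, z up, the work surface at z = 0. Lengths are in m, angles in degrees, forces in N, time in s.
With the tool pointing down it reaches from about 0.35 to 0.875 m from the base axis. Payload 4.2 kg.
Tool frame: the origin (TCP) lies at the very end of the fingers, on their centre line; the grasp point (between the pads) lies 19 mm behind it (arm.grip_point_offset is the distance from the TCP to the grasp point, in m); y points along the fingers, x is the direction in which the jaws open and shut, and the axes are right-handed (so a half turn about y gives the same grasp; the last joint's range is limited). The gripper opens to 87 mm and grips with 3 to 60 N. Pads are 19 mm wide; open, the fingers measure 117 mm over their backs; the gripper's body (75 mm by 190 mm) begins 51 mm behind the grasp point.
Start: joints at [87.525, 22.042, 0.453, 0, -68.411, -14.817], TCP at [0.186, 0.597, 0.223] pointing down, gripper open.
Joint ranges: [-179.83, 179.83], [-69.29, 118.12], [-61.27, 80.66], [-181.25, 117.63], [-171.15, -9.14], [-177.46, 177.46]. Speed limits (degrees/s): [159.86, 159.86, 180, 180, 180, 180].

### API

Orientations are given as [roll, pitch, yaw] about the fixed x, y, z axes, in that order (R = Rz(yaw) Ry(pitch) Rx(roll)).
In Python, from bench import status, grab_frame, job, finder, arm gives the robot as it stands.
- The arm moves only by the tool servo_tool, never from a script. Its argument "commands" is a list of rows, each a list of 7 numbers: the turn, a rotation vector about the tool's x, y, z in rad, then the shift along the tool's x, y, z in units of 40 mm (1.0 is 40 mm), then the closure, from 0 (fully open) to 1 (shut). A call has 1 to 12 rows; each row shifts and turns the commanded pose from where the row before left it, along the tool's axes as they then stand; what a row does not reach is not made up. A row lasts 1/12 s, in which the tool goes at most 41.7 mm and 7.16 degrees, less where a joint would pass 70% of its speed; a pose out of reach is approached as far as the arm can. A call is refused whole if a number of a shift passes 1 or a number of a turn 0.125, either way. A call with a gripper value outside its range is refused whole. The fingers move at their own pace and stop on an object; the grip force is fixed at half the most. Time passes only in rows, so rows that do not move let the fingers close. It gives the time, the measured TCP pose, the force and the opening at its end, in the units of the state.
- status.get_obs(): the state, without advancing time (a new reading comes with each control period).
- grab_frame(name): name is "scene" or "top" or "wrist"; returns a dict with "color" (420x560x3 uint8, blue, green, red), "z_map" (420x560 float32, m along the optical axis (not along the pixel's ray), 0 where there is no reading), "mtx" (3x3 intrinsics, pixels), "R" (3x3) and "t" (3): a world point X has camera coordinates R X + t; the wrist camera has in their place "mount" (4x4, takes a point from camera to tool coordinates, whose origin is the TCP and whose axes are the tool frame's). Camera axes: x right, y down, z forward; pixel columns grow to the right and rows downward; lengths in m; the calibration is good to about 2 mm. A picture is of the moment at which its call begins: read the wrist's pose just before it.
- job.close_job(): hands the job in, once; it reports no verdict.
Trained networks look in a picture, given as the dict that the camera call returned (one of the last four; its "shot" number tells which), for a name from the list of things; names that differ only in an ending like _2 or _b are one class to them, and where a whole thing is asked for, a point or a joint stands for the part that bears it (a point fixed in the world has none). Each returns a list of dicts, best first, with "score" (0 to 1); they miss things now and then, are a little off and sometimes report something else, mostly with a low value. They report only what shows in the picture. A call takes as long as a camera call. They do not tell look-alikes from the thing itself.
- finder.cut_out(thing, picture): "mask" (420x560 bool, what is visible of it) and "position" ([column, row] in pixels, amid what is visible of it).
- finder.spot_point(thing, picture): "position" ([column, row] in pixels: a listed point, or the origin of a listed thing).
The state is a dict: "clock": time; "qpos": joint angles; "joint_vel": joint speeds; "effort": joint torques, N m; "eef_pos": TCP position; "tcp_rot": TCP orientation; "ft_force": force on the tool from outside, world axes, zero at the start; "wrist_torque": the same for the moment, N m; "opening": finger opening in m.
Only numpy, scipy, OpenCV 4.12 (cv2) and the standard library are available. Lean on these libraries where they do the work, as an engineer would, in place of code of your own. Each camera call takes 0.05 s, during which the arm holds its last target. There are 200 camera calls.

### The job

Lift the keeper bar up out of its two brackets and lay it on top of the low shelf, then turn every tray over in its own bay beneath the shelf, so that it lies flat with its hollow down and its handle still sticking out to the front. Do not draw a tray right out from under the shelf to do it. Then set the keeper bar back down into both brackets, handle up, and leave the tin, hammer and timber block alone.

Things in the scene. Friction and masses are not known exactly. Their poses are not given: they have to be found in the camera images.
- rack: fixed plywood rack. Origin on the bench under the shelf's centre; +x away from the robot, y left along the shelf. Deck: top 45 mm above the bench, x -112 to 95. Low shelf over it: x -55 to 55, 508 mm long, underside at 160 mm (115 headroom), top 176. Cheeks 18 mm thick at y -245 and 245. A tray is right out from under the shelf when its centre is at x below -120.
- bay1 (a point): on the deck's top, middle of the right bay (rack x -30, y -130 mm), where a tray's centre belongs. Bays are parted by strips along x (-85 to 85), 8 mm wide and 12 high, at rack y -195, -65, 65, 195 mm. In its bay the box sticks out 40 mm in front of the shelf's edge, the handle 130 mm
- bay2 (a point): the same for the middle bay (y 0)
- bay3 (a point): the same for the left bay (y 130 mm)
- bracket_right (a point): centre of the floor of the right open-topped steel U bracket (rack x -80, y -245, z 87 mm): 28 mm wide inside along x, 30 mm long along y, walls 4 mm thick, 30 mm above the floor
- bracket_left (a point): the same for the left bracket (y 245 mm)
- shelf_top (a point): centre of the low shelf's upper face, where the bar is laid, along the shelf
- bar: wooden keeper bar lying in the two brackets across the trays, 6 mm above them: 20 mm (x) x 560 mm (y) x 18 mm (z), with one upright block handle at the middle, 30 mm (x) x 26 mm (y), rising from 18 to 90 mm above the underside. Origin: centre of the bar's underside; y along the bar, z up through the handle. 0.18 kg.
- tray1: wooden tray in the right bay (or None): box 130 x 80 x 36 mm (walls 8 to 10, floor 10), round handle 26 mm thick, 90 long from the middle of its near end. Origin: box centre, on the handle's axis; +x from handle to far end (handle at x -65 to -155), +z out of the hollow. Starts hollow up. 0.24 kg, weight centred 15 mm to the handle side. Stands stably on its 36 mm side.
- tray2: wooden tray in the middle bay (or None): box 130 x 80 x 36 mm (walls 8 to 10, floor 10), round handle 26 mm thick, 90 long from the middle of its near end. Origin: box centre, on the handle's axis; +x from handle to far end (handle at x -65 to -155), +z out of the hollow. Starts hollow up. 0.24 kg, weight centred 15 mm to the handle side. Stands stably on its 36 mm side.
- tray3: wooden tray in the left bay (or None): box 130 x 80 x 36 mm (walls 8 to 10, floor 10), round handle 26 mm thick, 90 long from the middle of its near end. Origin: box centre, on the handle's axis; +x from handle to far end (handle at x -65 to -155), +z out of the hollow. Starts hollow up. 0.24 kg, weight centred 15 mm to the handle side. Stands stably on its 36 mm side.
- tray1_end (a point): centre of the free end of tray1's handle (tray x -155 mm)
- tray2_end (a point): centre of the free end of tray2's handle (tray x -155 mm)
- tray3_end (a point): centre of the free end of tray3's handle (tray x -155 mm)
- tin: bystander: metal tin 90 mm in diameter, 110 mm high, standing to the left of the rack; origin: centre of its base
- hammer: bystander: hammer lying on the bench to the right; origin at its middle, about 300 mm long along x
- block: bystander: timber block 160 x 90 x 70 mm to the right of the rack; origin: centre of its underside
Mind the look-alikes: they are no part of the job. What is shaped like the tray2 but turquoise or white is not meant.

How it is judged:
By the outcome, as a careful person would: the job done as asked, in the order asked, and still so for the second after the job is handed in, with the robot touching nothing.
Of tray1, tray2, tray3 only 2 to 3 are there at a start; the rules pass over those that are not, and their reading is None.
At some moment in a run one of tray1, tray2, tray3 may be knocked a few centimetres aside while the robot is not near it.
It also fails if it takes over 210 s, if anything falls off the work surface, if the arm or the gripper's body presses on something with over 40 N, if the wrist force passes 120 N, or if a joint passes its speed limit or range.

## Working session

There is one attempt and no reset: what is moved stays moved. The work goes in short steps, Python scripts to look and compute and a tool call to move; the robot and the scene stay as the last step left them, time stands still between calls to the robot, and variables do not carry over. Pictures are saved under pics/ and viewed, about 12 in all and at most 16, crops included, and the job is handed in when it is done.

Besides the shell and the picture viewer there is one more tool, called in YAML: its name, and indented under it one key for each argument. servo_tool: Moves the arm, as the interface text tells. Its arguments: {"type":"object","properties":{"commands":{"type":"array","items":{"type":"array","items":{"type":"number"}}}},"required":["commands"]}

```bash
ls; mkdir -p pics; python3 - <<'E'
from bench import status, grab_frame, arm
import cv2
print(status.get_obs()); print([a for a in dir(arm) if a[0]!='_'])
a=grab_frame("scene");b=grab_frame("top")
for n,f in(("s",a),("t",b)):
    cv2.imwrite(f"pics/{n}0.png",f["color"]); print(f["mtx"].tolist(),f["R"].tolist(),f["t"].tolist())
E
```

```text
pics
{'clock': 0.0, 'qpos': array([ 8.75253830e+01,  2.20912247e+01,  3.79264628e-01, -2.90690726e-02,
       -6.84104687e+01, -1.48166062e+01]), 'joint_vel': array([ 0.00357298,  0.00932032,  0.06273994,  0.0201595 , -0.02095798,
       -0.01710962]), 'effort': array([-5.03236261e-04, -3.90658844e+01,  1.87394750e+01,  4.21968296e+00,
        1.08827706e-02, -1.97258378e-04]), 'eef_pos': array([0.18556974, 0.59618332, 0.22145099]), 'tcp_rot': array([ -89.99479992,   -0.12526678, -107.30195384]), 'ft_force': array([ 0.99953527,  0.45277078, -0.44052565]), 'wrist_torque': array([-0.02063197,  0.01405396,  0.01600154]), 'opening': 0.08682963068983202}
['Unreachable', 'grip_point_offset']
[[404.89110516082405, 0.0, 282.9937392364304], [0.0, 404.89110516082405, 204.71613579258673], [0.0, 0.0, 1.0]] [[-0.2673150836695636, 0.9635182388971872, -0.013238177940971386], [0.68665822197112, 0.18082966717106155, -0.704131463343503], [-0.6760496522018145, -0.19731506476512548, -0.709946218367659]] [0.13997545440289275, -0.25480367318006975, 1.6828114069121125]
[[429.757708475923, 0.0, 274.1954241262193], [0.0, 429.757708475923, 202.36101115711665], [0.0, 0.0, 1.0]] [[0.017379660040315464, -0.9998487223901215, 0.0006926411228806966], [-0.9773730269610859, -0.017135031084646556, -0.21082778962616186], [0.2108077645292223, 0.0029871465598861977, -0.9775229733206386]] [0.017114730047227435, 0.5218923456609103, 1.2746781414298145]
```

View pics/s0.png

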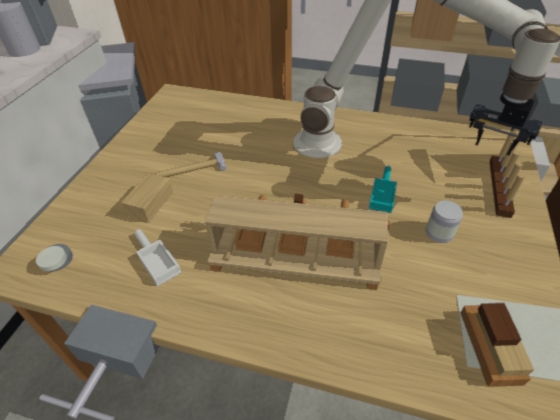

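View pics/t0.png

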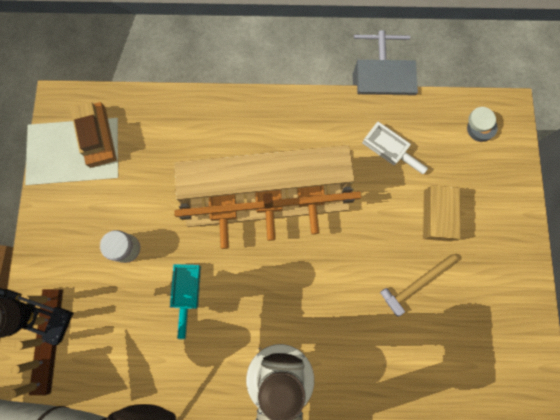

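The scene camera looks from behind the rack, with the base at (318,140). In the top view the bar runs from (178,213) to (358,196). Three trays show, with handle ends near (223,246), (270,238) and (314,233). The turquoise and white trays, tin, hammer and block are to be left alone. Next I'll fit the rack pose.

```bash
cat > h.py <<'E'
import numpy as np, cv2
from scipy.spatial.transform import Rotation as Rn
from scipy.optimize import least_squares
from bench import status, grab_frame, job, finder, arm
def ray(f,px,z):
    """world point on pixel ray at height z"""
    R,t=np.array(f["R"]),np.array(f["t"]); c=-R.T@t
    d=R.T@np.linalg.solve(f["mtx"],[px[0],px[1],1.]); return c+d*(z-c[2])/d[2]
def proj(f,X):
    q=(np.array(f["R"])@np.atleast_2d(X).T).T+f["t"]; q=q@np.array(f["mtx"]).T; return q[:,:2]/q[:,2:]
def cloud(f):
    v,u=np.nonzero(f["z_map"]>0); z=f["z_map"][v,u]; K=np.array(f["mtx"])
    P=np.c_[(u-K[0,2])*z/K[0,0],(v-K[1,2])*z/K[1,1],z]; return (P-f["t"])@np.array(f["R"]),u,v
E
python3 - <<'E'
from h import *
fs={n:grab_frame(n) for n in("top","scene")}
Z=dict(bay1=.045,bay2=.045,bay3=.045,bracket_right=.087,bracket_left=.087,shelf_top=.176,bar=.087,tray1_end=.063,tray2_end=.063,tray3_end=.063,tray1=.063,tray2=.063,tray3=.063,tin=0,block=0,hammer=.01)
for n in Z:
    for k,f in fs.items():
        for r in finder.spot_point(n,f)[:2]: print(n,k,round(r["score"],2),np.round(r["position"]),ray(f,r["position"],Z[n]).round(3))
f=fs["top"];P,u,v=cloud(f)
m=(abs(P[:,2]-.176)<.006)&(P[:,0]>.3)&(P[:,0]<.9)&(abs(P[:,1])<.45)
Q=P[m][:,:2].astype(np.float32); r=cv2.minAreaRect(Q); print(m.sum(),r, P[m][:,2].mean())
E
```

```text
bay1 top 0.82 [267. 192.] [0.556 0.05  0.045]
bay1 top 0.72 [306. 186.] [ 0.577 -0.072  0.045]
bay1 scene 0.79 [338. 243.] [0.542 0.182 0.045]
bay1 scene 0.61 [254. 231.] [ 0.561 -0.085  0.045]
bay2 top 0.82 [267. 192.] [0.556 0.05  0.045]
bay2 top 0.72 [306. 186.] [ 0.577 -0.072  0.045]
bay2 scene 0.79 [338. 243.] [0.542 0.182 0.045]
bay2 scene 0.61 [254. 231.] [ 0.561 -0.085  0.045]
bay3 top 0.82 [267. 192.] [0.556 0.05  0.045]
bay3 top 0.72 [306. 186.] [ 0.577 -0.072  0.045]
bay3 scene 0.79 [338. 243.] [0.542 0.182 0.045]
bay3 scene 0.61 [254. 231.] [ 0.561 -0.085  0.045]
bracket_right top 0.63 [348. 191.] [ 0.554 -0.197  0.087]
bracket_left top 0.74 [266. 187.] [0.562 0.05  0.087]
shelf_top top 0.68 [262. 171.] [0.587 0.063 0.176]
shelf_top scene 0.71 [296. 217.] [0.588 0.059 0.176]
bar top 0.68 [264. 203.] [0.511 0.055 0.087]
tray1_end top 0.67 [312. 236.] [ 0.419 -0.091  0.063]
tray1_end scene 0.72 [264. 201.] [ 0.44  -0.088  0.063]
tray2_end top 0.94 [422. 172.] [ 0.625 -0.435  0.063]
tray2_end top 0.88 [271. 238.] [0.408 0.033 0.063]
tray2_end scene 0.63 [390. 166.] [0.152 0.
[... 779 characters left out ...]
96 [292. 234.] [0.557 0.04  0.063]
tray3 scene 0.79 [386. 194.] [0.301 0.301 0.063]
tin top 0.86 [127. 244.] [0.39 0.49 0.  ]
tin top 0.24 [266. 187.] [0.583 0.055 0.   ]
tin scene 0.91 [437. 233.] [0.377 0.485 0.   ]
tin scene 0.71 [252. 233.] [ 0.536 -0.102  0.   ]
block top 0.74 [436. 215.] [ 0.5   -0.494  0.   ]
block top 0.65 [221. 248.] [0.384 0.19  0.   ]
block scene 0.75 [149. 205.] [ 0.503 -0.5    0.   ]
hammer top 0.72 [421. 284.] [ 0.283 -0.43   0.01 ]
hammer scene 0.72 [193. 170.] [ 0.301 -0.421  0.01 ]
hammer scene 0.25 [264. 199.] [ 0.379 -0.109  0.01 ]
6417 ((0.567054271697998, 0.05574195086956024), (0.1490178108215332, 0.5083526372909546), 6.94705057144165) 0.1742439286812526
```

```bash
cat >> h.py <<'E'
RACK=None
E
python3 - <<'E'
from h import *
f=grab_frame("top");P,u,v=cloud(f)
m=(abs(P[:,2]-.175)<.006)&(P[:,0]>.3)&(P[:,0]<.9)&(abs(P[:,1])<.45)
Q=P[m][:,:2]
c=np.array([.585,.058]);yaw=np.radians(7)
for it in range(6):
    R=np.array([[np.cos(yaw),-np.sin(yaw)],[np.sin(yaw),np.cos(yaw)]])
    L=(Q-c)@R; L=L[(abs(L[:,0])<.062)&(abs(L[:,1])<.265)]
    lo=[];hi=[];ys=np.arange(-.24,.24,.01)
    ys=np.array([y for y in ys if abs(y)>.03])
    for y in ys:
        s=L[abs(L[:,1]-y)<.005][:,0]; lo.append(s.min());hi.append(s.max())
    plo,phi=np.polyfit(ys,lo,1),np.polyfit(ys,hi,1)
    yaw-=np.arctan((plo[0]+phi[0])/2); dx=(plo[1]+phi[1])/2
    ends=[np.percentile(L[:,1],.3),np.percentile(L[:,1],99.7)]
    c=c+R@[dx,sum(ends)/2]
    print(c,np.degrees(yaw),phi[1]-plo[1],ends,plo[0],phi[0])
# heights & bar fit
R=np.array([[np.cos(yaw),-np.sin(yaw)],[np.sin(yaw),np.cos(yaw)]])
L=np.c_[(P[:,:2]-c)@R,P[:,2]]
b=L[(abs(L[:,2]-.105)<.008)&(L[:,0]<-.055)&(L[:,0]>-.13)&(abs(L[:,1])<.3)]
print("bar",b.min(0),b.max(0),np.median(b,0),np.polyfit(b[:,1],b[:,0],1))
h=L[(abs(L[:,2]-.175)<.008)&(L[:,0]<-.062)&(L[:,0]>-.13)&(abs(L[:,1])<.1)]
print("handle",len(h),h.min(0),h.max(0),h.mean(0))
for y0 in(-.13,0,.13):
    t=L[(L[:,2]>.06)&(L[:,2]<.085)&(L[:,0]<-.105)&(L[:,0]>-.25)&(abs(L[:,1]-y0)<.06)]
    print(y0,t.min(0),t.max(0),np.polyfit(t[:,0],t[:,1],1), t[:,1].mean())
E
```

```text
[0.58591229 0.05810498] 6.94223796634956 0.10915127473168275 [np.float64(-0.25193169200932986), np.float64(0.2519177269655205)] 0.0013533492228472892 0.0006629267999236821
[0.58590617 0.05810182] 6.944352362038389 0.1091382440266429 [np.float64(-0.25192850998726246), np.float64(0.25192370508372075)] 0.00035111041927028013 -0.00042491675222386757
[0.58590625 0.0581012 ] 6.944356255727663 0.10913824863162454 [np.float64(-0.25192679897204584), np.float64(0.2519255674994566)] 0.0003877976685491215 -0.0003879335839449011
[0.58590625 0.0581012 ] 6.944356262897944 0.10913824863996757 [np.float64(-0.2519261845087249), np.float64(0.2519261822409508)] 0.0003878652286320499 -0.00038786547892206616
[0.58590625 0.0581012 ] 6.944356262911146 0.10913824863998292 [np.float64(-0.251926183377182), np.float64(0.2519261833730058)] 0.0003878653530448743 -0.00038786535350572126
[0.58590625 0.0581012 ] 6.944356262911174 0.10913824863998295 [np.float64(-0.2519261833750982), np.float64(0.25192618337509054)] 0.00038786535327387054 -0.0003878653532748124
bar [-0.09864829 -0.28344092  0.09700872] [-0.05504136  0.27444684  0.11298923] [-0.07963952  0.0118501   0.10306276] [ 0.00128516 -0.07957675]
handle 99 [-0.09501092 -0.01682383  0.16721028] [-0.0640875   0.00867869  0.17946283] [-0.08001924 -0.0041462   0.17450604]
-0.13 [-0.17859869 -0.15073328  0.06077087] [-0.10624905 -0.12470847  0.08150939] [-0.00114345 -0.13689382] -0.1367307613978018
0 [-0.18298568 -0.01799627  0.06093236] [-0.10543288  0.00968056  0.07907743] [-0.03387126 -0.00920268] -0.004298710786808693
0.13 [-0.19492244  0.10051136  0.06063033] [-0.10504963  0.15121901  0.08225918] [-0.06658593  0.1263422 ] 0.13632335842133828
```

```bash
sed -i '/RACK=None/d' h.py; cat >> h.py <<'E'
C0=np.array([.5859,.0581]);YAW=6.94
def W(x,y,z): return np.r_[C0+Rn.from_euler('z',YAW,degrees=True).as_matrix()[:2,:2]@[x,y],z]
def toR(p): return Rn.from_euler('z',-YAW,degrees=True).apply(np.r_[np.array(p)[:2]-C0,p[2]])
def cur():
    s=status.get_obs(); return s,np.array(s["eef_pos"]),Rn.from_euler('xyz',s["tcp_rot"],degrees=True)
def plan(pos,rpy=None,step=.5,w=.1,start=None):
    """rotate in place, then straight line; rows in tool axes"""
    s,p,R=cur()
    if start is not None: p,R=start
    T=R if rpy is None else Rn.from_euler('xyz',rpy,degrees=True)
    v=(R.inv()*T).as_rotvec(); n=int(np.ceil(np.abs(v).max()/w-.02)) if np.abs(v).max()>.003 else 0
    if n: print("rot",n,"x",(v/n).round(4).tolist(), "final j", )
    d=T.inv().apply(np.array(pos)-p)/.04; m=max(1,int(np.ceil(np.abs(d).max()/step-.02)))
    print("shift",m,"x",(d/m).round(4).tolist()); return np.array(pos),T
def where():
    s,p,R=cur(); print("t%.2f"%s["clock"],"q",np.round(s["qpos"],1),"tcp",p.round(4),np.round(s["tcp_rot"],1),"rack",toR(p).round(4),"F",np.round(s["ft_force"],1),"open",round(s["opening"],4))
E
python3 - <<'E'
from h import *
where()
a=plan([.1856,.5962,.30]); b=plan(W(-.08,-.004,.30),[-90,0,-83.06],start=a)
E
```

```text
t1.85 q [ 87.5  22.    0.5   0.  -68.4 -14.8] tcp [0.1858 0.5967 0.2226] [ -90.    -0.  -107.3] rack [-0.3321  0.583   0.2226] F [-0.2 -0.   0.5] open 0.0871
shift 4 x [0.0034, -0.484, 0.0001]
rot 5 x [-0.0, -0.0846, 0.0] final j
shift 30 x [0.4888, 0.0, 0.2103]
```

servo_tool:
  commands:
    - [0,0,0,0,-0.5,0,0]
    - [0,0,0,0,-0.5,0,0]
    - [0,0,0,0,-0.5,0,0]
    - [0,0,0,0,-0.5,0,0]
    - [0,-0.0846,0,0,0,0,0]
    - [0,-0.0846,0,0,0,0,0]
    - [0,-0.0846,0,0,0,0,0]
    - [0,-0.0846,0,0,0,0,0]
    - [0,-0.0846,0,0,0,0,0]
    - [0,0,0,0.49,0,0.21,0]
    - [0,0,0,0.49,0,0.21,0]
    - [0,0,0,0.49,0,0.21,0]

```text
clock: 2.85
eef_pos: [0.218, 0.5408, 0.3022]
tcp_rot: [-90.0, -0.0, -83.0]
ft_force: [0.2, 0.1, 0.6]
opening: 0.0867
```

servo_tool:
  commands:
    - [0,0,0,0.49,0,0.21,0]
    - [0,0,0,0.49,0,0.21,0]
    - [0,0,0,0.49,0,0.21,0]
    - [0,0,0,0.49,0,0.21,0]
    - [0,0,0,0.49,0,0.21,0]
    - [0,0,0,0.49,0,0.21,0]
    - [0,0,0,0.49,0,0.21,0]
    - [0,0,0,0.49,0,0.21,0]
    - [0,0,0,0.49,0,0.21,0]
    - [0,0,0,0.49,0,0.21,0]
    - [0,0,0,0.49,0,0.21,0]
    - [0,0,0,0.49,0,0.21,0]

```text
clock: 3.85
eef_pos: [0.3467, 0.3191, 0.3028]
tcp_rot: [-90.0, 0.0, -83.0]
ft_force: [-1.3, 0.5, 0.4]
opening: 0.0869
```

servo_tool:
  commands:
    - [0,0,0,0.49,0,0.21,0]
    - [0,0,0,0.49,0,0.21,0]
    - [0,0,0,0.49,0,0.21,0]
    - [0,0,0,0.49,0,0.21,0]
    - [0,0,0,0.49,0,0.21,0]
    - [0,0,0,0.49,0,0.21,0]
    - [0,0,0,0.49,0,0.21,0]
    - [0,0,0,0.49,0,0.21,0]
    - [0,0,0,0.49,0,0.21,0]
    - [0,0,0,0.49,0,0.21,0]
    - [0,0,0,0.49,0,0.21,0]
    - [0,0,0,0.49,0,0.21,0]

```text
clock: 4.85
eef_pos: [0.4752, 0.0978, 0.3028]
tcp_rot: [-90.0, 0.0, -83.1]
ft_force: [-0.7, 0.3, -1.3]
opening: 0.087
```

```bash
python3 - <<'E'
from h import *
where(); a=plan(W(-.08,-.004,.19),[-90,0,-83.06]); f=grab_frame("wrist"); cv2.imwrite("pics/w1.png",f["color"]); print(np.array(f["mount"]).round(3).tolist())
E
```

```text
t4.85 q [ 30.9   5.3 -10.4   0.  -74.3  66.1] tcp [0.4752 0.0978 0.3028] [-90.    0.  -83.1] rack [-0.1051  0.0528  0.3028] F [-0.7  0.3 -1.3] open 0.087
shift 6 x [0.2367, 0.4699, 0.1044]
[[1.0, -0.0, 0.001, 0.0], [-0.001, -0.305, 0.952, -0.162], [-0.0, -0.952, -0.305, 0.085], [0.0, 0.0, 0.0, 1.0]]
```

servo_tool:
  commands:
    - [0,0,0,0.237,0.4,0.104,0]
    - [0,0,0,0.237,0.4,0.104,0]
    - [0,0,0,0.237,0.4,0.104,0]
    - [0,0,0,0.237,0.4,0.104,0]
    - [0,0,0,0.237,0.4,0.104,0]
    - [0,0,0,0.237,0.4,0.104,0]
    - [0,0,0,0,0,0,0]
    - [0,0,0,0,0,0,0]

```text
clock: 5.57
eef_pos: [0.5063, 0.0451, 0.2061]
tcp_rot: [-90.1, -0.0, -83.1]
ft_force: [0.5, -1.1, -0.2]
opening: 0.0874
```

```bash
python3 - <<'E'
from h import *
where(); a=plan(W(-.08,-.004,.135),[-90,0,-83.06]); f=grab_frame("wrist"); cv2.imwrite("pics/w1.png",f["color"])
D=[(.6035,.2226,22.0,.5),(.4585,.3028,5.3,-10.4)]
s,p,R=cur(); D.append((np.sqrt(p[0]**2+p[1]**2-.16**2),p[2],s["qpos"][1],s["qpos"][2])); print(D[-1])
def res(v):
    a2,a3,c,h=v; o=[]
    for r,z,j2,j3 in D:
        A=np.radians(j2);B=np.radians(j2-j3+c); o+=[a2*np.sin(A)+a3*np.cos(B)-r,h+a2*np.cos(A)-a3*np.sin(B)-z]
    return o
q=least_squares(res,[.4,.4,0,.2]);print(q.x,np.abs(q.fun).max())
E
```

```text
t5.57 q [ 23.4  11.5 -17.1   0.  -61.5  73.5] tcp [0.5063 0.0451 0.2061] [-90.1  -0.  -83.1] rack [-0.0806 -0.0033  0.2061] F [ 0.5 -1.1 -0.2] open 0.0874
shift 4 x [0.0042, 0.4443, 0.004]
(np.float64(0.4830393063706019), np.float64(0.2070952526588965), np.float64(11.429971654312768), np.float64(-16.99860039811408))
[ 0.56273831  0.42202222 -0.08348229 -0.14436738] 0.0006951204347767082
```

View pics/w1.png

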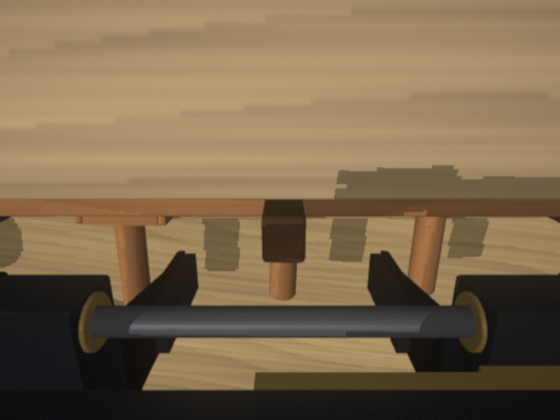

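The wrist view shows the handle block at (284,230), centred between the fingers, with three tray handles in front. I'll lower and grip.

servo_tool:
  commands:
    - [0,0,0,0.004,0.444,0.004,0]
    - [0,0,0,0.004,0.444,0.004,0]
    - [0,0,0,0.004,0.444,0.004,0]
    - [0,0,0,0.004,0.444,0.004,0]
    - [0,0,0,0,0,0,1]
    - [0,0,0,0,0,0,1]
    - [0,0,0,0,0,0,1]
    - [0,0,0,0,0,0,1]
    - [0,0,0,0,0,0,1]
    - [0,0,0,0,0,0,1]
    - [0,0,0,0,0,0,1]
    - [0,0,0,0,0,0,1]

```text
clock: 6.62
eef_pos: [0.5074, 0.0449, 0.1358]
tcp_rot: [-90.0, 0.0, -83.1]
ft_force: [0.2, 0.2, 1.0]
opening: 0.0417
```

servo_tool:
  commands:
    - [0,0,0,0,0,0,1]
    - [0,0,0,0,0,0,1]
    - [0,0,0,0,-0.25,0,1]
    - [0,0,0,0,-0.25,0,1]
    - [0,0,0,0,-0.25,0,1]
    - [0,0,0,0,-0.25,0,1]
    - [0,0,0,0,-0.4,0,1]
    - [0,0,0,0,-0.4,0,1]
    - [0,0,0,0,-0.4,0,1]
    - [0,0,0,0,-0.4,0,1]
    - [0,0,0,0,-0.4,0,1]
    - [0,0,0,0,0,0,1]

```text
clock: 7.62
eef_pos: [0.5092, 0.0452, 0.26]
tcp_rot: [-89.5, 0.1, -83.0]
ft_force: [1.2, 0.1, -1.9]
opening: 0.0262
```

```bash
python3 - <<'E'
from h import *
where(); s,p,R=cur()
t=p+W(0,0.0,0)-W(-.08,-.004,0); t[2]=p[2]; plan(t,[-90,0,-83.06],step=.35)
f=grab_frame("top");P,u,v=cloud(f);L=np.array([toR(q) for q in P[(P[:,2]>.17)&(P[:,2]<.25)&(P[:,0]>.35)&(P[:,0]<.6)]])
L=L[(L[:,0]<-.056)];
print(len(L),L.min(0),L.max(0)) ; b=L[abs(L[:,1])>.1]
for sg in(1,-1):
    c=b[b[:,1]*sg>0]; print(len(c), np.median(c,0),c[:,1].min(),c[:,1].max())
cv2.imwrite("pics/t1.png",f["color"][120:270,140:400])
E
```

```text
t7.62 q [ 23.3   9.1 -12.    0.1 -68.4  73.6] tcp [0.5092 0.0452 0.26  ] [-89.5   0.1 -83. ] rack [-0.0777 -0.0035  0.26  ] F [ 1.2  0.1 -1.9] open 0.0262
rot 1 x [-0.0085, 0.0006, -0.001] final j
shift 6 x [-0.0167, 0.0, 0.3333]
651 [-0.09131029 -0.2833065   0.205582  ] [-0.06518426  0.14028415  0.24095208]
82 [-0.08103686  0.11595858  0.22555938] 0.10046501828201528 0.14028415318687787
515 [-0.07751046 -0.19770813  0.22549152] -0.2833064980972009 -0.11126873910899968
```

servo_tool:
  commands:
    - [0,0,0,-0.017,0,0.33,1]
    - [0,0,0,-0.017,0,0.33,1]
    - [0,0,0,-0.017,0,0.33,1]
    - [0,0,0,-0.017,0,0.33,1]
    - [0,0,0,-0.017,0,0.33,1]
    - [0,0,0,-0.017,0,0.33,1]
    - [0,0,0,0,0,0,1]
    - [0,0,0,0,0.25,0,1]
    - [0,0,0,0,0.25,0,1]
    - [0,0,0,0,0.2,0,1]
    - [0,0,0,0,0.1,0,1]
    - [0,0,0,0,0,0,1]

```text
clock: 8.67
eef_pos: [0.5839, 0.0582, 0.2254]
tcp_rot: [-90.0, -0.0, -83.0]
ft_force: [-5.5, 0.9, 9.1]
opening: 0.0259
```

servo_tool:
  commands:
    - [0,0,0,0,0,0,0.6]
    - [0,0,0,0,0,0,0.4]
    - [0,0,0,0,0,0,0.3]
    - [0,0,0,0,0,0,0.3]
    - [0,0,0,0,0,0,0.3]
    - [0,0,0,0,-0.4,0,0.3]
    - [0,0,0,0,-0.4,0,0.3]
    - [0,0,0,0,-0.4,0,0.3]
    - [0,0,0,0,-0.4,0,0.3]
    - [0,0,0,0,0,0,0.3]

```text
clock: 9.5
eef_pos: [0.5871, 0.0586, 0.2911]
tcp_rot: [-89.6, 0.0, -83.0]
ft_force: [0.1, -0.1, 0.8]
opening: 0.0612
```

```bash
python3 - <<'E'
from h import *
where()
f=grab_frame("top");P,u,v=cloud(f);L=(P-np.r_[C0,0])@Rn.from_euler('z',YAW,degrees=True).as_matrix()
b=L[(abs(L[:,2]-.194)<.006)&(abs(L[:,0])<.05)&(abs(L[:,1])<.3)]
for sg in(1,-1):
    c=b[b[:,1]*sg>.08]; print(len(c), np.median(c,0),c[:,1].min(),c[:,1].max())
print(np.polyfit(b[:,1],b[:,0],1))
for y0 in(-.13,0,.13):
    t=L[(L[:,2]>.068)&(L[:,2]<.085)&(L[:,0]<-.105)&(L[:,0]>-.25)&(abs(L[:,1]-y0)<.06)]
    print(y0,len(t),t.min(0),t.max(0),np.polyfit(t[:,0],t[:,1],1), t.mean(0))
plan(W(-.135,.13,.30),[-90,0,-83.06])
cv2.imwrite("pics/t2.png",cv2.resize(f["color"][120:270,140:400],None,fx=3,fy=3))
E
```

```text
t9.50 q [ 21.5  16.2   1.6   0.1 -75.1  75.5] tcp [0.5871 0.0586 0.2911] [-89.6   0.  -83. ] rack [0.0013 0.0003 0.2911] F [ 0.1 -0.1  0.8] open 0.0612
183 [-0.00133572  0.11643387  0.19235633] 0.0800835882098936 0.28015760893830793
473 [-0.00175081 -0.17869768  0.19204899] -0.2792890238373217 -0.08057437505025355
[ 0.00075559 -0.00126989]
-0.13 157 [-0.17856327 -0.14909166  0.06813648] [-0.10514075 -0.12557256  0.08173442] [-0.00935359 -0.1385654 ] [-0.14245968 -0.13723289  0.07270206]
0 181 [-0.18380126 -0.0169816   0.06807881] [-0.10543075  0.00752207  0.08048173] [-0.02722253 -0.00812732] [-0.14457793 -0.00419154  0.07254406]
0.13 1 [-0.1050735   0.10203395  0.07843655] [-0.1050735   0.10203395  0.07843655] [-0.48553608  0.05101698] [-0.1050735   0.10203395  0.07843655]
rot 1 x [-0.0037, 0.0001, -0.0006] final j
shift 7 x [-0.4625, -0.0392, -0.4834]<stdin>:10: RankWarning: Polyfit may be poorly conditioned
```

View pics/t2.png

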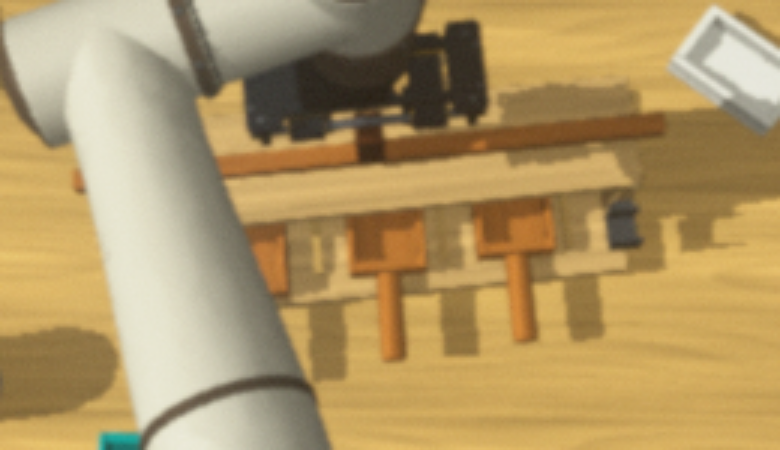

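The bar lies centred on the shelf in the picture. Next I'll back off above tray 1 and test the tilts in free air.

```bash
python3 - <<'E'
from h import *
plan(W(-.138,-.137,.30),[-90,0,-83.06])
E
```

```text
rot 1 x [-0.0037, 0.0001, -0.0006] final j
shift 7 x [0.4911, -0.0392, -0.4941]
```

servo_tool:
  commands:
    - [0,0,0,0,-0.04,-0.494,0]
    - [0,0,0,0,-0.04,-0.494,0]
    - [0,0,0,0,-0.04,-0.494,0]
    - [0,0,0,0,-0.04,-0.494,0]
    - [0,0,0,0.86,-0.04,-0.494,0]
    - [0,0,0,0.86,-0.04,-0.494,0]
    - [0,0,0,0.86,-0.04,-0.494,0]
    - [0,0,0,0.86,0,0,0]
    - [0.0873,0,0,0,0,0,0]
    - [0.0873,0,0,0,0,0,0]
    - [0.0873,0,0,0,0,0,0]
    - [0.0873,0,0,0,0,0,0]

```text
clock: 10.55
eef_pos: [0.4643, -0.0953, 0.2976]
tcp_rot: [-69.8, 0.0, -83.1]
ft_force: [0.4, -0.2, -0.0]
opening: 0.0867
```

servo_tool:
  commands:
    - [0,0.0298,0.082,-0.039,0,0,0]
    - [0,0.0298,0.082,-0.039,0,0,0]
    - [0,0.0298,0.082,-0.039,0,0,0]
    - [0,0.0298,0.082,-0.039,0,0,0]
    - [0,0.0298,0.082,-0.039,0,0,0]
    - [0,0.0298,0.082,-0.039,0,0,0]
    - [0,0.0298,0.082,-0.039,0,0,0]
    - [0,0.0298,0.082,-0.039,0,0,0]
    - [0,0.0298,0.082,-0.039,0,0,0]

```text
clock: 11.3
eef_pos: [0.463, -0.0823, 0.3027]
tcp_rot: [-70.0, 45.3, -83.1]
ft_force: [-0.3, -0.5, -0.3]
opening: 0.0873
```

```bash
python3 - <<'E'
from h import *
where()
s,p,R=cur(); print("d rack",toR(p)-toR(p-R.apply([0,1,0])), "grasp rack",toR(p-R.apply([0,.019,0])))
E
```

```text
t11.30 q [-25.3   9.2  -3.9 -48.6 -85.1 121.9] tcp [ 0.463  -0.0823  0.3027] [-70.   45.3 -83.1] rack [-0.1389 -0.1245  0.3027] F [-0.3 -0.5 -0.3] open 0.0873
d rack [ 0.34236608  0.6674432  -0.66129044] grasp rack [-0.14542455 -0.13720581  0.31526183]
```

servo_tool:
  commands:
    - [0,-0.0298,-0.082,0.039,0,0,0]
    - [0,-0.0298,-0.082,0.039,0,0,0]
    - [0,-0.0298,-0.082,0.039,0,0,0]
    - [0,-0.0298,-0.082,0.039,0,0,0]
    - [0,-0.0298,-0.082,0.039,0,0,0]
    - [0,-0.0298,-0.082,0.039,0,0,0]
    - [0,-0.0298,-0.082,0.039,0,0,0]
    - [0,-0.0298,-0.082,0.039,0,0,0]
    - [0,-0.0298,-0.082,0.039,0,0,0]
    - [0,-0.0298,-0.082,0.039,0,0,0]
    - [0,-0.0298,-0.082,0.039,0,0,0]
    - [0,-0.0298,-0.082,0.039,0,0,0]

```text
clock: 12.3
eef_pos: [0.4647, -0.0984, 0.2972]
tcp_rot: [-70.0, -15.2, -83.0]
ft_force: [0.9, -0.5, 0.5]
opening: 0.087
```

servo_tool:
  commands:
    - [0,-0.0298,-0.082,0.039,0,0,0]
    - [0,-0.0298,-0.082,0.039,0,0,0]
    - [0,-0.0298,-0.082,0.039,0,0,0]
    - [0,-0.0298,-0.082,0.039,0,0,0]
    - [0,-0.0298,-0.082,0.039,0,0,0]
    - [0,-0.0298,-0.082,0.039,0,0,0]
    - [0,0,0,0,0,0,0.3]

```text
clock: 12.88
eef_pos: [0.4649, -0.1071, 0.299]
tcp_rot: [-70.6, -45.2, -82.5]
ft_force: [0.1, -0.4, -0.5]
opening: 0.0846
```

```bash
python3 - <<'E'
from h import *
where()
s,p,R=cur(); print("d rack",toR(p)-toR(p-R.apply([0,1,0])), "grasp rack",toR(p-R.apply([0,.019,0])))
f=grab_frame("top");P,u,v=cloud(f);L=(P-np.r_[C0,0])@Rn.from_euler('z',YAW,degrees=True).as_matrix()
for y0 in(-.13,0,.13):
    t=L[(L[:,2]>.068)&(L[:,2]<.085)&(L[:,0]<-.105)&(L[:,0]>-.25)&(abs(L[:,1]-y0)<.06)]
    if len(t)>20:print(y0,len(t),t.min(0),t.max(0),np.polyfit(t[:,0],t[:,1],1), t.mean(0))
cv2.imwrite("pics/t3.png",cv2.resize(f["color"][90:290,140:400],None,fx=3,fy=3))
for n in("tray1_end","tray2_end","tray3_end"):
  for r in finder.spot_point(n,f)[:3]: print(n,round(r["score"],2),toR(ray(f,r["position"],.063)).round(4))
E
```

```text
t12.88 q [ 25.4  -4.8 -53.3  64.3 -55.2  34.6] tcp [ 0.4649 -0.1071  0.299 ] [-70.6 -45.2 -82.5] rack [-0.1401 -0.1493  0.299 ] F [ 0.1 -0.4 -0.5] open 0.0846
d rack [ 0.33904987 -0.66631062 -0.66413503] grasp rack [-0.14654605 -0.13665568  0.31159957]
-0.13 89 [-0.17845961 -0.14831589  0.06814725] [-0.10545602 -0.12569235  0.08072724] [-0.09434031 -0.15305213] [-0.14802411 -0.13908748  0.07278834]
0.13 95 [-0.14851856  0.09913675  0.06806657] [-0.10507622  0.14871579  0.08088905] [-0.27102642  0.10174751] [-0.12411772  0.13538669  0.07272717]
tray1_end 0.56 [-0.1881 -0.1288  0.063 ]
tray1_end 0.39 [-0.0456  0.1386  0.063 ]
tray2_end 0.91 [-0.4371  0.287   0.063 ]
tray2_end 0.74 [-0.0208 -0.499   0.063 ]
tray3_end 0.26 [-0.0237 -0.0126  0.063 ]
```

View pics/t3.png

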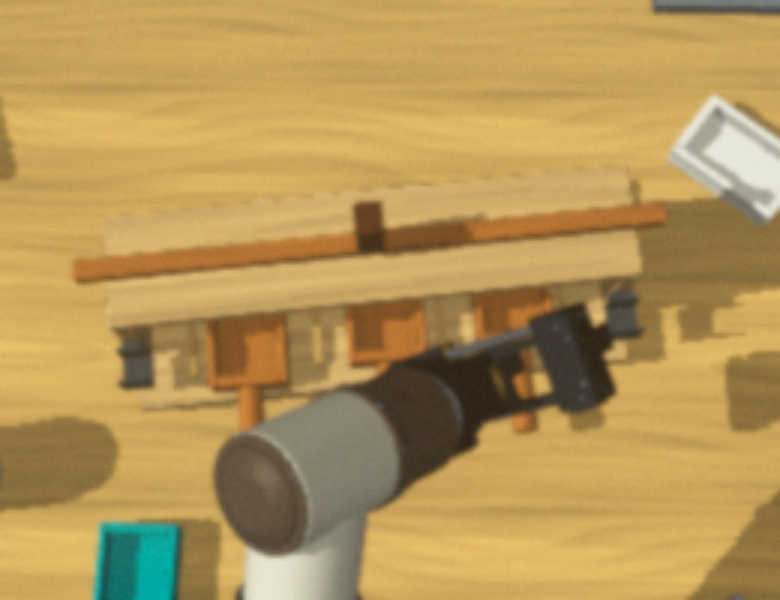

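The bar is on the shelf and three trays are in their bays. Tray 3's handle is now visible at (250,405). I'll fit a kinematic model to check that each tilt can be reached at low height.

```bash
cat >> h.py <<'E'
def fk(q,v=(.1619,.5627,.4220,.16,.306),s4=1,s6=1):
    d1,a2,a3,o,L=v; E=lambda a,x:Rn.from_euler(a,x,degrees=True)
    R=E('z',q[0]);p=np.array([0,0,d1]); R=R*E('y',q[1]); p=p+R.apply([0,0,a2]); R=R*E('y',-q[2]); p=p+R.apply([a3,0,0])
    R=R*E('x',s4*q[3]); p=p+R.apply([0,-o,0]); R=R*E('y',-q[4]); p=p+R.apply([L,0,0]); R=R*E('x',s6*q[5])
    return p,R  # R: x along tool
B2T=Rn.from_matrix(np.array([[0,1,0],[0,0,1],[1,0,0]]).T)
E
cat > fit.py <<'E'
from h import *
D=[([87.5,22.0,.5,0,-68.4,-14.8],[.1858,.5967,.2226],[-90,0,-107.3]),([30.9,5.3,-10.4,0,-74.3,66.1],[.4752,.0978,.3028],[-90,0,-83.1]),
([-25.3,9.2,-3.9,-48.6,-85.1,121.9],[.463,-.0823,.3027],[-70,45.3,-83.1]),([25.4,-4.8,-53.3,64.3,-55.2,34.6],[.4649,-.1071,.299],[-70.6,-45.2,-82.5]),([21.5,16.2,1.6,.1,-75.1,75.5],[.5871,.0586,.2911],[-89.6,0,-83])]
for s4 in(1,-1):
    f=lambda v:np.concatenate([fk(q,v,s4)[0]-p for q,p,r in D]); o=least_squares(f,[.16,.56,.42,.16,.306]); print(s4,o.x.round(4),abs(o.fun).max())
    for s6 in(1,-1):
        M=[fk(q,o.x,s4,s6)[1].inv()*Rn.from_euler('xyz',r,degrees=True) for q,p,r in D]
        print(s6,max((M[0].inv()*m).magnitude() for m in M)); print(M[0].as_matrix().round(2).tolist())
E
python3 fit.py
```

```text
1 [-0.1774  0.4523  0.4329  0.0646 -0.2087] 0.2500044870205992
1 3.1306647297582777
[[-0.0, 1.0, -0.0], [0.49, 0.0, -0.87], [-0.87, -0.0, -0.49]]
-1 2.2421708892425634
[[-0.0, 1.0, -0.0], [0.0, -0.0, -1.0], [-1.0, -0.0, 0.0]]
-1 [0.1605 0.5647 0.4218 0.1598 0.3063] 0.0007502826100708737
1 3.1315648454110203
[[-0.0, 1.0, -0.0], [0.49, 0.0, -0.87], [-0.87, -0.0, -0.49]]
-1 0.003528504096144341
[[-0.0, 1.0, -0.0], [0.0, -0.0, -1.0], [-1.0, -0.0, 0.0]]
```

```bash
cat >> h.py <<'E'
V=(.1605,.5647,.4218,.1598,.3063); M0=Rn.from_matrix([[0,1,0],[0,0,-1],[-1,0,0]])
LO=np.array([-179.83,-69.29,-61.27,-181.25,-171.15,-177.46]);HI=np.array([179.83,118.12,80.66,117.63,-9.14,177.46])
def FK(q):
    p,R=fk(q,V,-1,-1); return p,R*M0
def IK(p,R,q0):
    f=lambda q:np.r_[(FK(q)[0]-p)*10,(R.inv()*FK(q)[1]).as_rotvec()*2]
    o=least_squares(f,np.clip(q0,LO+.1,HI-.1),bounds=(LO,HI),x_scale=30); return o.x,np.abs(o.fun).max()
def gR(phi,beta,yaw=0):
    """tool orientation: rolled phi about handle axis (rack x turned by yaw), leaning beta forward"""
    return Rn.from_euler('z',YAW+yaw,degrees=True)*Rn.from_euler('x',phi,degrees=True)*Rn.from_euler('y',-beta,degrees=True)*Rn.from_euler('xyz',[-90,0,-90],degrees=True)
def gP(x,y,z,phi,beta,yaw=0,off=.019):
    R=gR(phi,beta,yaw); return W(x,y,z)+R.apply([0,off,0]),R
E
cat > scan.py <<'E'
from h import *
for y in(-.137,-.004,.136):
  for beta in(0,10,20,30,40):
    out=[]
    for sg in(1,-1):
        q=np.array([20,5,-10,0,-70,75.]);ok=0
        for ph in range(0,100,10):
            p,R=gP(-.138,y,.10,sg*ph,beta); q,e=IK(p,R,q)
            if e>.01: break
            ok=ph; qq=q
            if ph==40: p,R=gP(-.138,y,.063,sg*45,beta); q2,e2=IK(p,R,q); l=(q2.round(),round(e2,3))
        out.append((sg*ok,qq.round().tolist()))
    print(y,beta,out)
E
python3 scan.py
```

```text
-0.137 0 [(90, [-30.0, 52.0, 4.0, -61.0, -114.0, 144.0]), (-90, [32.0, 47.0, -55.0, 65.0, -85.0, -11.0])]
-0.137 10 [(90, [-34.0, 50.0, -1.0, -65.0, -109.0, 145.0]), (-30, [9.0, 14.0, -61.0, 81.0, -30.0, 14.0])]
-0.137 20 [(90, [-37.0, 49.0, -6.0, -70.0, -104.0, 147.0]), (0, [9.0, 11.0, -45.0, 2.0, -14.0, 86.0])]
-0.137 30 [(0, [9.0, 11.0, -45.0, 2.0, -14.0, 86.0]), (0, [9.0, 11.0, -45.0, 2.0, -14.0, 86.0])]
-0.137 40 [(90, [-44.0, 47.0, -17.0, -80.0, -95.0, 154.0]), (0, [-7.0, 10.0, -36.0, -59.0, -10.0, 159.0])]
-0.004 0 [(90, [-20.0, 49.0, -7.0, -67.0, -105.0, 149.0]), (-90, [50.0, 49.0, -45.0, 47.0, -87.0, -3.0])]
-0.004 10 [(90, [-24.0, 48.0, -12.0, -72.0, -100.0, 152.0]), (-90, [51.0, 48.0, -53.0, 56.0, -84.0, -9.0])]
-0.004 20 [(0, [51.0, 48.0, -53.0, 56.0, -84.0, -9.0]), (0, [51.0, 48.0, -53.0, 56.0, -84.0, -9.0])]
-0.004 30 [(0, [51.0, 48.0, -53.0, 56.0, -84.0, -9.0]), (0, [51.0, 48.0, -53.0, 56.0, -84.0, -9.0])]
-0.004 40 [(0, [51.0, 48.0, -53.0, 56.0, -84.0, -9.0]), (0, [51.0, 48.0, -53.0, 56.0, -84.0, -9.0])]
0.136 0 [(90, [-9.0, 47.0, -14.0, -76.0, -97.0, 152.0]), (-90, [62.0, 52.0, -30.0, 36.0, -96.0, 4.0])]
0.136 10 [(90, [-12.0, 46.0, -20.0, -82.0, -93.0, 157.0]), (-90, [64.0, 51.0, -38.0, 43.0, -91.0, 1.0])]
0.136 20 [(0, [64.0, 51.0, -38.0, 43.0, -91.0, 1.0]), (0, [64.0, 51.0, -38.0, 43.0, -91.0, 1.0])]
0.136 30 [(0, [64.0, 51.0, -38.0, 43.0, -91.0, 1.0]), (0, [64.0, 51.0, -38.0, 43.0, -91.0, 1.0])]
0.136 40 [(0, [64.0, 51.0, -38.0, 43.0, -91.0, 1.0]), (0, [64.0, 51.0, -38.0, 43.0, -91.0, 1.0])]
```

```bash
cat > scan2.py <<'E'
from h import *
for y in(-.138,-.004,.136):
    q=np.array([20,5,-10,0,-70,75.]);A=[]
    for z,ph in [(.25,0),(.063,0),(.063,-20),(.063,-40),(.105,-40)]+[(.105,a) for a in range(-30,60,10)]+[(.085,50),(.085,20),(.085,-10),(.085,-30),(.085,-50),(.105,-50),(.063,40)]:
        p,R=gP(-.152,y,z,ph,0); q,e=IK(p,R,q); A.append(q)
        if e>.005: print("bad",y,z,ph,e,q.round())
    A=np.array(A);print(y,A.min(0).round(),A.max(0).round())
where(); s,p,R=cur()
P,T=gP(-.152,-.138,.25,0,0); print(T.as_euler('xyz',degrees=True)); plan(P,T.as_euler('xyz',degrees=True))
E
python3 scan2.py
```

```text
-0.138 [-22.   6. -58. -43. -83.   8.] [ 25.  34.  -7.  69. -29. 138.]
-0.004 [-10.   3. -51. -50. -74.  11.] [ 46.  29. -15.  45. -34. 135.]
0.136 [  5.   5. -39. -59. -70.  14.] [ 60.  33. -20.  30. -35. 129.]
t13.08 q [ 25.3  -5.  -52.9  64.  -55.1  34.8] tcp [ 0.4662 -0.1072  0.3023] [-70.  -44.9 -83.1] rack [-0.1388 -0.1497  0.3023] F [ 0.1  0.  -0.6] open 0.072
[-90.     0.   -83.06]
rot 8 x [-0.0414, 0.0169, 0.0969] final j
shift 4 x [-0.073, 0.4454, -0.0826]
```

servo_tool:
  commands:
    - [-0.0414,0.0169,0.0969,0,0,0,0]
    - [-0.0414,0.0169,0.0969,0,0,0,0]
    - [-0.0414,0.0169,0.0969,0,0,0,0]
    - [-0.0414,0.0169,0.0969,0,0,0,0]
    - [-0.0414,0.0169,0.0969,0,0,0,0]
    - [-0.0414,0.0169,0.0969,0,0,0,0]
    - [-0.0414,0.0169,0.0969,0,0,0,0]
    - [-0.0414,0.0169,0.0969,0,0,0,0]
    - [0,0,0,-0.15,0.8,-0.16,0]
    - [0,0,0,-0.15,0.8,-0.16,0]
    - [0,0,0,0,0,0,0]

```text
clock: 14.0
eef_pos: [0.4468, -0.0967, 0.2325]
tcp_rot: [-90.7, 0.2, -83.2]
ft_force: [-1.5, 0.8, -2.1]
opening: 0.0871
```

```bash
python3 - <<'E'
from h import *
where(); P,T=gP(-.152,-.1375,.063,0,0); plan(P,T.as_euler('xyz',degrees=True))
f=grab_frame("wrist"); cv2.imwrite("pics/w2.png",f["color"])
E
```

```text
t14.00 q [  8.1   5.4 -20.4  -0.2 -64.9  88.8] tcp [ 0.4468 -0.0967  0.2325] [-90.7   0.2 -83.2] rack [-0.1568 -0.1369  0.2325] F [-1.5  0.8 -2.1] open 0.0871
rot 1 x [0.0126, -0.0023, -0.0027] final j
shift 10 x [0.0015, 0.4712, 0.0121]
```

View pics/w2.png

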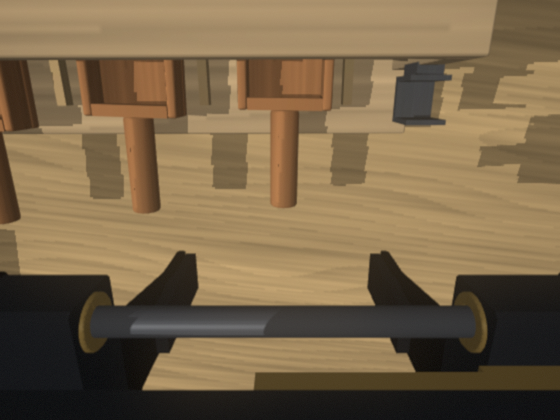

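Tray 1's handle is at (284,160), centred between the fingers. I'll lower over it, then rotate about it with the fingers open.

servo_tool:
  commands:
    - [0,0,0,0,0.471,0.005,0]
    - [0,0,0,0,0.471,0.005,0]
    - [0,0,0,0,0.471,0.005,0]
    - [0,0,0,0,0.471,0.005,0]
    - [0,0,0,0,0.471,0.005,0]
    - [0,0,0,0,0.471,0.005,0]
    - [0,0,0,0,0.471,0.005,0]
    - [0,0,0,0,0.471,0.005,0]
    - [0,0,0,0,0.471,0.005,0]
    - [0,0,0,0,0.471,0.005,0]
    - [0,0,0,0,0,0,0]
    - [0,0,0,0,0,0,0]

```text
clock: 15.05
eef_pos: [0.4561, -0.0969, 0.0511]
tcp_rot: [-89.9, -0.1, -82.9]
ft_force: [0.5, -0.3, 0.2]
opening: 0.0871
```

servo_tool:
  commands:
    - [0,0,-0.0873,0.0415,0,0,0]
    - [0,0,-0.0873,0.0415,0,0,0]
    - [0,0,-0.0873,0.0415,0,0,0]
    - [0,0,-0.0873,0.0415,0,0,0]
    - [0,0,-0.0873,0.0415,0,0,0]
    - [0,0,-0.0873,0.0415,0,0,0]
    - [0,0,-0.0873,0.0415,0,0,0]
    - [0,0,-0.0873,0.0415,0,0,0]
    - [0,0,0,0,0,0,0]
    - [0,0,0,0,0,0,0]

```text
clock: 15.88
eef_pos: [0.4573, -0.1096, 0.0551]
tcp_rot: [-89.9, -38.5, -83.1]
ft_force: [-1.4, 0.6, -0.2]
opening: 0.087
```

```bash
cat >> h.py <<'E'
def g():
    s,p,R=cur(); d=Rn.from_euler('z',-YAW,degrees=True)*R; a=d.apply([0,1,0]); print("grasp rack",toR(p-R.apply([0,.019,0])).round(4),"phi",np.degrees(np.arctan2(a[1],-a[2])).round(1),"d",a.round(3)); where()
E
python3 - <<'E'
from h import *
g(); P,T=gP(-.152,-.1375,.063,-40,0); plan(P,T.as_euler('xyz',degrees=True))
E
```

```text
grasp rack [-0.148  -0.1391  0.07  ] phi -38.5 d [ 0.001 -0.622 -0.783]
t15.88 q [ 18.8  22.4 -57.   66.2 -41.7  15.6] tcp [ 0.4573 -0.1096  0.0551] [-89.9 -38.5 -83.1] rack [-0.1479 -0.151   0.0551] F [-1.4  0.6 -0.2] open 0.087
rot 1 x [-0.0009, -0.0001, -0.0265] final j
shift 1 x [-0.1307, 0.107, -0.1016]
```

servo_tool:
  commands:
    - [0,0,-0.0265,-0.13,0.107,-0.1,0]
    - [0,0,0,0,0,0,0]
    - [0,0,0,0,0,0,1]
    - [0,0,0,0,0,0,1]
    - [0,0,0,0,0,0,1]
    - [0,0,0,0,0,0,1]
    - [0,0,0,0,0,0,1]
    - [0,0,0,0,0,0,1]
    - [0,0,0,0,0,0,1]
    - [0,0,0,0,0,0,1]
    - [0,0,0,0,0,0,1]
    - [0,0,0,0,0,0,1]

```text
clock: 16.88
eef_pos: [0.4509, -0.1097, 0.0471]
tcp_rot: [-90.3, -40.1, -82.9]
ft_force: [-0.9, -3.6, 4.0]
opening: 0.0283
```

```bash
python3 - <<'E'
from h import *
g()
E
```

```text
grasp rack [-0.1542 -0.138   0.0616] phi -40.1 d [-0.003 -0.644 -0.765]
t16.88 q [ 19.   23.6 -58.3  68.8 -42.4  12. ] tcp [ 0.4509 -0.1097  0.0471] [-90.3 -40.1 -82.9] rack [-0.1543 -0.1503  0.0471] F [-0.9 -3.6  4. ] open 0.0283
```

servo_tool:
  commands:
    - [0,0,0,0,0,0,1]
    - [0,0,0,0.135,-0.161,0,1]
    - [0,0,0,0.135,-0.161,0,1]
    - [0,0,0,0.135,-0.161,0,1]
    - [0,0,0,0.135,-0.161,0,1]
    - [0,0,0,0.135,-0.161,0,1]
    - [0,0,0,0,0,0,1]

```text
clock: 17.47
eef_pos: [0.4521, -0.1081, 0.0891]
tcp_rot: [-90.1, -39.9, -82.9]
ft_force: [0.7, 0.7, -1.5]
opening: 0.0255
```

```bash
python3 - <<'E'
from h import *
g(); f=grab_frame("wrist"); cv2.imwrite("pics/w3.png",f["color"])
E
```

```text
grasp rack [-0.1529 -0.1366  0.1037] phi -39.9 d [ 0.    -0.641 -0.767]
t17.47 q [ 22.2  19.1 -55.5  59.3 -46.   21. ] tcp [ 0.4521 -0.1081  0.0891] [-90.1 -39.9 -82.9] rack [-0.1529 -0.1488  0.0891] F [ 0.7  0.7 -1.5] open 0.0255
```

View pics/w3.png

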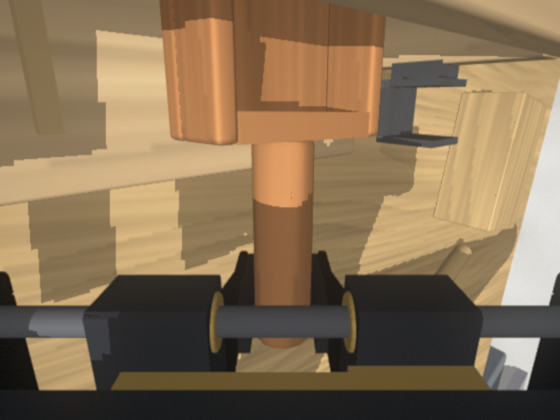

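Tray 1 is held and lifted, its box at (275,70) still under the shelf. I'll roll it by +90°.

servo_tool:
  commands:
    - [0,0,0.0873,-0.0415,0,0,1]
    - [0,0,0.0873,-0.0415,0,0,1]
    - [0,0,0.0873,-0.0415,0,0,1]
    - [0,0,0.0873,-0.0415,0,0,1]
    - [0,0,0.0873,-0.0415,0,0,1]
    - [0,0,0.0873,-0.0415,0,0,1]
    - [0,0,0.0873,-0.0415,0,0,1]
    - [0,0,0.0873,-0.0415,0,0,1]
    - [0,0,0.0873,-0.0415,0,0,1]
    - [0,0,0,0,0,0,1]

```text
clock: 18.35
eef_pos: [0.4513, -0.0973, 0.0839]
tcp_rot: [-90.1, 5.1, -83.4]
ft_force: [0.1, -1.5, -1.5]
opening: 0.0248
```

servo_tool:
  commands:
    - [0,0,0.0873,-0.0415,0,0,1]
    - [0,0,0.0873,-0.0415,0,0,1]
    - [0,0,0.0873,-0.0415,0,0,1]
    - [0,0,0.0873,-0.0415,0,0,1]
    - [0,0,0.0873,-0.0415,0,0,1]
    - [0,0,0.0873,-0.0415,0,0,1]
    - [0,0,0.0873,-0.0415,0,0,1]
    - [0,0,0.0873,-0.0415,0,0,1]
    - [0,0,0.0873,-0.0415,0,0,1]
    - [0,0,0,0,0,0,1]
    - [0,0,0,0,0,0,1]

```text
clock: 19.27
eef_pos: [0.4467, -0.0836, 0.088]
tcp_rot: [-90.9, 49.8, -83.9]
ft_force: [0.5, 0.1, -1.3]
opening: 0.025
```

```bash
python3 - <<'E'
from h import *
g(); f=grab_frame("wrist"); cv2.imwrite("pics/w4.png",f["color"])
P,T=gP(-.152,-.133,.0855,50,0); plan(P,T.as_euler('xyz',degrees=True),step=.15)
E
```

```text
grasp rack [-0.1552 -0.1384  0.1003] phi 49.8 d [-0.004  0.764 -0.645]
t19.27 q [-21.6  32.4  -7.2 -42.4 -82.7 136.4] tcp [ 0.4467 -0.0836  0.088 ] [-90.9  49.8 -83.9] rack [-0.1553 -0.1239  0.088 ] F [ 0.5  0.1 -1.3] open 0.025
rot 1 x [0.0041, -0.0064, 0.0035] final j
shift 3 x [0.0745, 0.1152, 0.0244]
```

View pics/w4.png

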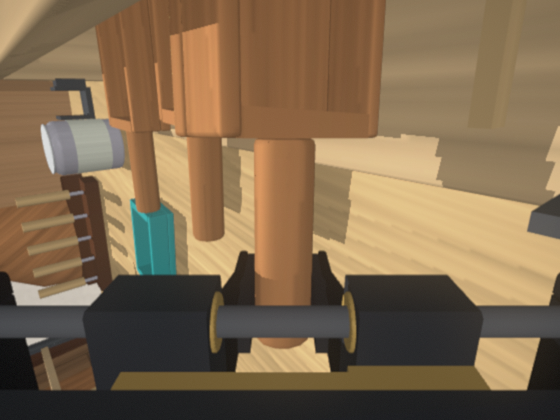

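The tray is on edge in the grip, with its box at (290,70) and no slip. I'll lower it onto its side.

servo_tool:
  commands:
    - [0,0,0,0.0745,0.115,0.024,1]
    - [0,0,0,0.0745,0.115,0.024,1]
    - [0,0,0,0.0745,0.115,0.024,1]
    - [0,0,0,0,0,0,1]
    - [0,0,0,0,0,0,1]

```text
clock: 19.73
eef_pos: [0.4501, -0.077, 0.075]
tcp_rot: [-90.2, 50.0, -83.2]
ft_force: [-1.0, 0.7, 1.2]
opening: 0.0249
```

```bash
python3 - <<'E'
from h import *
g()
E
```

```text
grasp rack [-0.1511 -0.1323  0.0872] phi 50.0 d [-0.002  0.766 -0.643]
t19.73 q [-21.1  33.6  -7.5 -43.  -81.4 137.6] tcp [ 0.4501 -0.077   0.075 ] [-90.2  50.  -83.2] rack [-0.1512 -0.1177  0.075 ] F [-1.   0.7  1.2] open 0.0249
```

servo_tool:
  commands:
    - [0,0,0,0.029,0.024,0,1]
    - [0,0,0,0,0,0,0.6]
    - [0,0,0,0,0,0,0.5]
    - [0,0,0,0,0,0,0.2]
    - [0,0,0,0,0,0,0]
    - [0,0,0,0,0,0,0]
    - [0,0,0,0,0,0,0]

```text
clock: 20.32
eef_pos: [0.4503, -0.0779, 0.0731]
tcp_rot: [-90.3, 50.0, -83.3]
ft_force: [-0.5, -0.3, 0.4]
opening: 0.0574
```

```bash
python3 - <<'E'
from h import *
g(); f=grab_frame("wrist"); cv2.imwrite("pics/w5.png",f["color"])
b=grab_frame("top"); s=grab_frame("scene")
cv2.imwrite("pics/c5.png",np.hstack([cv2.resize(f["color"],(400,300)),cv2.resize(s["color"][170:300,180:420],(400,300))]))
E
```

```text
grasp rack [-0.151  -0.1331  0.0853] phi 50.0 d [-0.001  0.766 -0.643]
t20.32 q [-21.2  33.7  -7.5 -43.1 -81.2 137.7] tcp [ 0.4503 -0.0779  0.0731] [-90.3  50.  -83.3] rack [-0.151  -0.1186  0.0731] F [-0.5 -0.3  0.4] open 0.0574
```

View pics/c5.png

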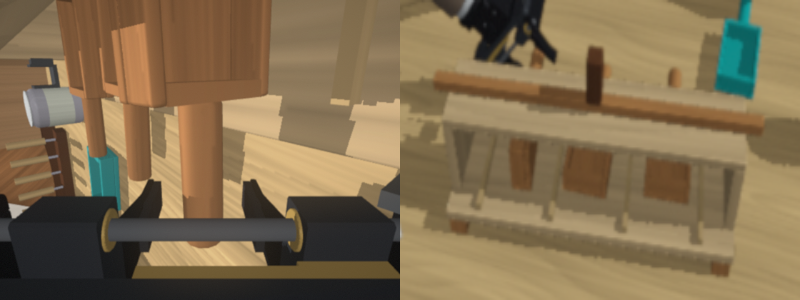

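Tray 1 stands on its side, visible from behind at (520,165) in the right half of the picture. I'll swing the open gripper round the handle and regrip.

servo_tool:
  commands:
    - [0,0,0,0,0,0,0]
    - [0,0,0,0,0,0,0]
    - [0,0,0,0,0,0,0]
    - [0,0,-0.0873,0.0415,0,0,0]
    - [0,0,-0.0873,0.0415,0,0,0]
    - [0,0,-0.0873,0.0415,0,0,0]
    - [0,0,-0.0873,0.0415,0,0,0]
    - [0,0,-0.0873,0.0415,0,0,0]
    - [0,0,-0.0873,0.0415,0,0,0]
    - [0,0,-0.0873,0.0415,0,0,0]
    - [0,0,-0.0873,0.0415,0,0,0]
    - [0,0,-0.0873,0.0415,0,0,0]

```text
clock: 21.47
eef_pos: [0.4526, -0.09, 0.0667]
tcp_rot: [-90.0, 4.8, -83.1]
ft_force: [-0.2, -0.8, -0.4]
opening: 0.0865
```

servo_tool:
  commands:
    - [0,0,-0.0873,0.0415,0,0,0]
    - [0,0,-0.0873,0.0415,0,0,0]
    - [0,0,-0.0873,0.0415,0,0,0]
    - [0,0,-0.0873,0.0415,0,0,0]
    - [0,0,-0.0873,0.0415,0,0,0]
    - [0,0,-0.0873,0.0415,0,0,0]
    - [0,0,-0.0873,0.0415,0,0,0]
    - [0,0,-0.0873,0.0415,0,0,0]
    - [0,0,-0.0873,0.0415,0,0,0]
    - [0,0,-0.0873,0.0415,0,0,0]
    - [0,0,-0.0873,0.0415,0,0,0]
    - [0,0,0,0,0,0,0]

```text
clock: 22.47
eef_pos: [0.4522, -0.108, 0.0721]
tcp_rot: [-90.7, -50.3, -82.5]
ft_force: [-1.5, -3.7, 5.7]
opening: 0.0868
```

```bash
python3 - <<'E'
from h import *
g(); P,T=gP(-.152,-.1331,.0853,-50,0); plan(P,T.as_euler('xyz',degrees=True))
E
```

```text
grasp rack [-0.1527 -0.1341  0.0842] phi -50.3 d [-0.006 -0.77  -0.638]
t22.47 q [ 24.7  25.7 -57.7  66.9 -52.7   8.5] tcp [ 0.4522 -0.108   0.0721] [-90.7 -50.3 -82.5] rack [-0.1528 -0.1487  0.0721] F [-1.5 -3.7  5.7] open 0.0868
rot 1 x [0.0056, 0.0057, 0.0056] final j
shift 1 x [0.0022, -0.0368, 0.0201]
```

servo_tool:
  commands:
    - [0,0,0,0,0,0,0]
    - [0,0,0,0,0,0,0]

```text
clock: 22.63
eef_pos: [0.4532, -0.1077, 0.0726]
tcp_rot: [-90.3, -50.0, -82.9]
ft_force: [-1.6, -2.3, 4.1]
opening: 0.087
```

```bash
python3 - <<'E'
from h import *
g(); f=grab_frame("wrist"); s=grab_frame("scene"); t=grab_frame("top")
cv2.imwrite("pics/c6.png",np.hstack([cv2.resize(f["color"],(400,300)),cv2.resize(t["color"][130:260,160:400],(400,300))]))
E
```

```text
grasp rack [-0.1517 -0.134   0.0848] phi -50.0 d [-0.004 -0.766 -0.643]
t22.63 q [ 24.5  25.5 -57.6  66.8 -52.4   8.6] tcp [ 0.4532 -0.1077  0.0726] [-90.3 -50.  -82.9] rack [-0.1518 -0.1486  0.0726] F [-1.6 -2.3  4.1] open 0.087
```

View pics/c6.png

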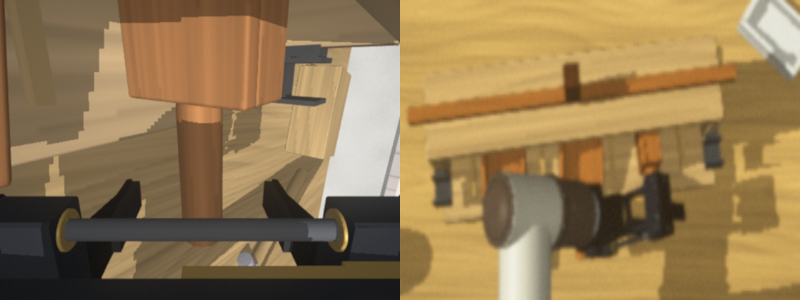

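The steady ~5 N means the gripper's body is leaning on tray 2's handle to the left. Backing off to φ = -40° gives clearance.

servo_tool:
  commands:
    - [0,0,0.0873,-0.0415,0,0,0]
    - [0,0,0.0873,-0.0415,0,0,0]
    - [0,0,0,0,0,0,0]
    - [0,0,0,0,0,0,0]

```text
clock: 23.12
eef_pos: [0.454, -0.1044, 0.0699]
tcp_rot: [-90.1, -39.8, -83.1]
ft_force: [1.2, -0.4, 0.3]
opening: 0.087
```

```bash
python3 - <<'E'
from h import *
g();P,T=gP(-.152,-.1331,.0853,-40,0); plan(P,T.as_euler('xyz',degrees=True))
E
```

```text
grasp rack [-0.1506 -0.1332  0.0845] phi -39.8 d [-0.002 -0.64  -0.768]
t23.12 q [ 21.5  21.3 -56.3  62.4 -44.3  17.4] tcp [ 0.454  -0.1044  0.0699] [-90.1 -39.8 -83.1] rack [-0.1506 -0.1454  0.0699] F [ 1.2 -0.4  0.3] open 0.087
rot 1 x [0.0016, -0.0005, -0.0034] final j
shift 1 x [0.0113, -0.0168, -0.0353]
```

servo_tool:
  commands:
    - [0,0,0,0,0,0,1]
    - [0,0,0,0,0,0,1]
    - [0,0,0,0,0,0,1]
    - [0,0,0,0,0,0,1]
    - [0,0,0,0,0,0,1]
    - [0,0,0,0,0,0,1]
    - [0,0,0,0,0,0,1]
    - [0,0,0,0,0,0,1]
    - [0,0,0,0,0,0,1]
    - [0,0,0,0,0,0,1]
    - [0,0,0,0,0,0,1]

```text
clock: 24.03
eef_pos: [0.4533, -0.1047, 0.0695]
tcp_rot: [-90.3, -39.8, -83.0]
ft_force: [-0.7, 0.5, 1.0]
opening: 0.0251
```

servo_tool:
  commands:
    - [0,0,0,0.105,-0.125,0,1]
    - [0,0,0,0.105,-0.125,0,1]
    - [0,0,0,0.105,-0.125,0,1]
    - [0,0,0,0.105,-0.125,0,1]
    - [0,0,0,0,0,0,1]
    - [0,0,0.0873,-0.0415,0,0,1]
    - [0,0,0.0873,-0.0415,0,0,1]
    - [0,0,0.0873,-0.0415,0,0,1]
    - [0,0,0.0873,-0.0415,0,0,1]
    - [0,0,0.0873,-0.0415,0,0,1]
    - [0,0,0.0873,-0.0415,0,0,1]
    - [0,0,0.0873,-0.0415,0,0,1]

```text
clock: 25.03
eef_pos: [0.4514, -0.0935, 0.0909]
tcp_rot: [-90.2, -4.5, -83.0]
ft_force: [0.5, -1.8, -3.1]
opening: 0.0252
```

servo_tool:
  commands:
    - [0,0,0.0873,-0.0415,0,0,1]
    - [0,0,0.0873,-0.0415,0,0,1]
    - [0,0,0.0873,-0.0415,0,0,1]
    - [0,0,0.0873,-0.0415,0,0,1]
    - [0,0,0.0873,-0.0415,0,0,1]
    - [0,0,0.0873,-0.0415,0,0,1]
    - [0,0,0.0873,-0.0415,0,0,1]
    - [0,0,0.0873,-0.0415,0,0,1]
    - [0,0,0.0873,-0.0415,0,0,1]
    - [0,0,0.0873,-0.0415,0,0,1]
    - [0,0,0.0873,-0.0415,0,0,1]
    - [0,0,0,0,0,0,1]

```text
clock: 26.03
eef_pos: [0.4498, -0.0797, 0.0943]
tcp_rot: [-90.8, 50.4, -84.0]
ft_force: [0.3, -1.1, -2.3]
opening: 0.025
```

```bash
python3 - <<'E'
from h import *
g();P,T=gP(-.152,-.143,.0635,50,0); plan(P,T.as_euler('xyz',degrees=True),step=.2)
f=grab_frame("wrist"); s=grab_frame("scene")
cv2.imwrite("pics/c7.png",np.hstack([cv2.resize(f["color"],(400,300)),cv2.resize(s["color"][170:300,180:420],(400,300))]))
E
```

```text
grasp rack [-0.1517 -0.1349  0.1064] phi 50.4 d [-0.001  0.771 -0.637]
t26.03 q [-21.5  32.1  -6.7 -43.  -83.5 135.8] tcp [ 0.4498 -0.0797  0.0943] [-90.8  50.4 -84. ] rack [-0.1517 -0.1203  0.0943] F [ 0.3 -1.1 -2.3] open 0.025
rot 1 x [0.0014, -0.01, -0.0077] final j
shift 5 x [0.1909, 0.107, -0.0013]
```

View pics/c7.png

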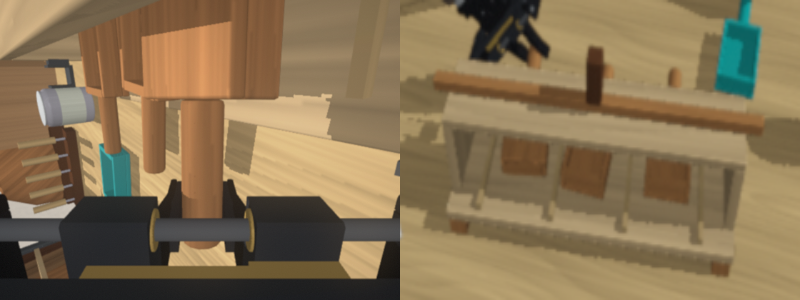

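Tray 1 is inverted. Tray 2, at (585,170) from behind, looks a little yawed. I'll lower tray 1 and release it.

servo_tool:
  commands:
    - [0,-0.005,-0.004,0.19,0.107,0,1]
    - [0,0,0,0.19,0.107,0,1]
    - [0,0,0,0.19,0.107,0,1]
    - [0,0,0,0.19,0.107,0,1]
    - [0,0,0,0.19,0.107,0,1]
    - [0,0,0,0,0,0,1]

```text
clock: 26.63
eef_pos: [0.4505, -0.0848, 0.053]
tcp_rot: [-90.0, 50.2, -82.9]
ft_force: [-1.6, 2.5, 1.9]
opening: 0.0254
```

```bash
python3 - <<'E'
from h import *
g()
E
```

```text
grasp rack [-0.1516 -0.1401  0.0651] phi 50.2 d [-0.003  0.768 -0.64 ]
t26.63 q [-21.8  36.   -7.3 -42.9 -80.3 139.8] tcp [ 0.4505 -0.0848  0.053 ] [-90.   50.2 -82.9] rack [-0.1517 -0.1255  0.053 ] F [-1.6  2.5  1.9] open 0.0254
```

Contact reached. Release, rotate to φ = 0 and rise.

servo_tool:
  commands:
    - [0,0,0,0,0,0,0.7]
    - [0,0,0,0,0,0,0.5]
    - [0,0,0,0,0,0,0]
    - [0,0,0,0,0,0,0]
    - [0,0,0,0,0,0,0]
    - [0,0,0,0,0,0,0]
    - [0,0,0,0,0,0,0]
    - [0,0,0,0,0,0,0]
    - [0,0,0,0,0,0,0]

```text
clock: 27.38
eef_pos: [0.4512, -0.0859, 0.0539]
tcp_rot: [-90.0, 50.0, -82.9]
ft_force: [-0.3, -0.0, 0.9]
opening: 0.0713
```

servo_tool:
  commands:
    - [0,0,-0.0873,0.0415,0,0,0]
    - [0,0,-0.0873,0.0415,0,0,0]
    - [0,0,-0.0873,0.0415,0,0,0]
    - [0,0,-0.0873,0.0415,0,0,0]
    - [0,0,-0.0873,0.0415,0,0,0]
    - [0,0,-0.0873,0.0415,0,0,0]
    - [0,0,-0.0873,0.0415,0,0,0]
    - [0,0,-0.0873,0.0415,0,0,0]
    - [0,0,-0.0873,0.0415,0,0,0]
    - [0,0,-0.0873,0.0415,0,0,0]
    - [0,0,0,0,-0.4,0,0]
    - [0,0,0,0,-0.6,0,0]

```text
clock: 28.38
eef_pos: [0.4496, -0.0991, 0.0848]
tcp_rot: [-90.4, -0.0, -82.8]
ft_force: [0.5, -0.2, -0.2]
opening: 0.087
```

servo_tool:
  commands:
    - [0,0,0,0,-0.8,0,0]
    - [0,0,0,0,-0.8,0,0]
    - [0,0,0,0,-0.8,0,0]
    - [0,0,0,0,-0.8,0,0]
    - [0,0,0,0.7,0,0,0]
    - [0,0,0,0.7,0,0,0]
    - [0,0,0,0.7,0,0,0]
    - [0,0,0,0,0,0,0]
    - [0,0,0,0,0,0,0]

```text
clock: 29.13
eef_pos: [0.4628, -0.1843, 0.2142]
tcp_rot: [-90.0, 0.0, -83.1]
ft_force: [-0.2, 0.5, 0.0]
opening: 0.0871
```

```bash
cat > look.py <<'E'
from h import *
import sys
def trays(f):
    P,u,v=cloud(f);L=(P-np.r_[C0,0])@Rn.from_euler('z',YAW,degrees=True).as_matrix()
    hsv=cv2.cvtColor(f["color"],cv2.COLOR_BGR2HSV)[v,u]; red=(hsv[:,0]<13)&(hsv[:,1]>130)
    for y0 in(-.13,0,.13):
        m=red&(L[:,2]>.05)&(L[:,2]<.105)&(L[:,0]>-.25)&(abs(L[:,1]-y0)<.062)
        h=L[m&(L[:,0]<-.108)&(L[:,2]<.09)]; b=L[m&(L[:,0]>-.093)&(L[:,0]<-.06)]
        if len(h)>20: 
            k=np.polyfit(h[:,0],h[:,1],1); print(y0,"handle n%d xmin %.3f y@-.15 %.4f y@-.03 %.4f slope %.3f"%(len(h),h[:,0].min(),np.polyval(k,-.15),np.polyval(k,-.03),k[0]),"box z",np.percentile(b[:,2],[10,50,90]).round(3) if len(b) else None)
if __name__=="__main__":
    g(); f=grab_frame("top"); trays(f); cv2.imwrite(f"pics/{sys.argv[1]}.png",cv2.resize(f["color"][120:260,150:390],None,fx=3,fy=3))
E
python3 look.py t8
```

```text
grasp rack [-0.1515 -0.2258  0.2332] phi 0.0 d [-0.  0. -1.]
t29.13 q [ -3.   10.  -17.7  -0.  -62.3  99.9] tcp [ 0.4628 -0.1843  0.2142] [-90.    0.  -83.1] rack [-0.1515 -0.2258  0.2142] F [-0.2  0.5  0. ] open 0.0871
```

View pics/t8.png

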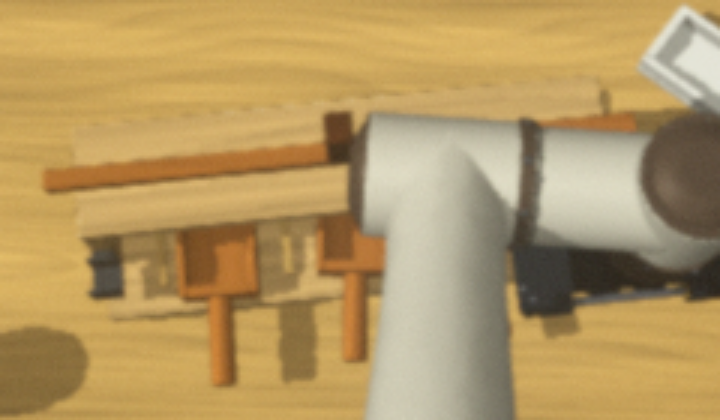

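Now 12 pictures viewed. Trays 2 and 3 are clear, with handles at (355,315) and (222,340), and the arm hides tray 1. From here I'll rely on depth numbers.

```bash
python3 - <<'E'
s=open('look.py').read()
s=s.replace('red=(hsv[:,0]<13)&(hsv[:,1]>130)','red=u>=0').replace('L[:,0]<-.108)&(L[:,2]<.09)','L[:,0]<-.115)&(L[:,2]>.062)')
open('look.py','w').write(s)
E
python3 look.py t9; python3 - <<'E'
from h import *
P,T=gP(-.152,.136,.22,0,0); plan(P,T.as_euler('xyz',degrees=True),step=.8)
E
```

```text
grasp rack [-0.1515 -0.2251  0.2332] phi 0.0 d [-0.  0. -1.]
t29.18 q [ -2.9  10.  -17.7  -0.  -62.3  99.9] tcp [ 0.4628 -0.1836  0.2142] [-90.   0. -83.] rack [-0.1515 -0.2251  0.2142] F [-0.4 -1.   0.3] open 0.0866
0 handle n188 xmin -0.184 y@-.15 0.0022 y@-.03 -0.0115 slope -0.114 box z [0.052 0.057 0.081]
0.13 handle n217 xmin -0.194 y@-.15 0.1370 y@-.03 0.1332 slope -0.032 box z [0.051 0.055 0.079]
shift 12 x [-0.7513, 0.0277, -0.0014]
```

servo_tool:
  commands:
    - [0,0,0,-0.754,0.02,-0.013,0]
    - [0,0,0,-0.754,0.02,-0.013,0]
    - [0,0,0,-0.754,0.02,-0.013,0]
    - [0,0,0,-0.754,0.02,-0.013,0]
    - [0,0,0,-0.754,0.02,-0.013,0]
    - [0,0,0,-0.754,0.02,-0.013,0]
    - [0,0,0,-0.754,0.02,-0.013,0]
    - [0,0,0,-0.754,0.02,-0.013,0]
    - [0,0,0,-0.754,0.02,-0.013,0]
    - [0,0,0,-0.754,0.02,-0.013,0]
    - [0,0,0,-0.754,0.02,-0.013,0]
    - [0,0,0,-0.754,0.02,-0.013,0]

```text
clock: 30.23
eef_pos: [0.4113, 0.177, 0.205]
tcp_rot: [-90.0, 0.0, -82.8]
ft_force: [0.3, -0.2, -0.5]
opening: 0.087
```

servo_tool:
  commands:
    - [0,0,0,0,0,0,0]
    - [0,0,0,0,0,0,0]

```text
clock: 30.4
eef_pos: [0.4116, 0.1767, 0.2047]
tcp_rot: [-90.0, -0.0, -82.7]
ft_force: [-0.6, -0.8, 0.6]
opening: 0.0867
```

```bash
python3 look.py t10;  python3 - <<'E'
from h import *
P,T=gP(-.158,.1373,.063,0,0); plan(P,T.as_euler('xyz',degrees=True),step=.5)
E
```

```text
grasp rack [-0.1587  0.1388  0.2237] phi -0.0 d [ 0. -0. -1.]
t30.40 q [ 44.2   5.4 -24.7   0.  -59.9  53.2] tcp [0.4116 0.1767 0.2047] [-90.   -0.  -82.7] rack [-0.1587  0.1388  0.2047] F [-0.6 -0.8  0.6] open 0.0867
-0.13 handle n168 xmin -0.176 y@-.15 -0.1391 y@-.03 -0.1285 slope 0.088 box z [0.065 0.079 0.082]
0 handle n186 xmin -0.184 y@-.15 0.0022 y@-.03 -0.0111 slope -0.111 box z [0.052 0.068 0.081]
0.13 handle n129 xmin -0.195 y@-.15 0.1343 y@-.03 0.1207 slope -0.113 box z [0.052 0.055 0.079]
rot 1 x [0.0002, 0.0048, 0.0005] final j
shift 9 x [0.0014, 0.4464, 0.002]
```

servo_tool:
  commands:
    - [0,0.005,0,0,0.45,0,0]
    - [0,0,0,0,0.45,0,0]
    - [0,0,0,0,0.45,0,0]
    - [0,0,0,0,0.45,0,0]
    - [0,0,0,0,0.45,0,0]
    - [0,0,0,0,0.45,0,0]
    - [0,0,0,0,0.45,0,0]
    - [0,0,0,0,0.45,0,0]
    - [0,0,0,0,0.45,0,0]
    - [0,0,0,0,0,0,0]

```text
clock: 31.28
eef_pos: [0.4106, 0.1724, 0.0403]
tcp_rot: [-90.3, -0.2, -83.3]
ft_force: [-0.2, -0.4, -0.2]
opening: 0.0868
```

servo_tool:
  commands:
    - [0,0,-0.0873,0.0415,0,0,0]
    - [0,0,-0.0873,0.0415,0,0,0]
    - [0,0,-0.0873,0.0415,0,0,0]
    - [0,0,-0.0873,0.0415,0,0,0]
    - [0,0,-0.0873,0.0415,0,0,0]
    - [0,0,-0.0873,0.0415,0,0,0]
    - [0,0,-0.0873,0.0415,0,0,0]
    - [0,0,-0.0873,0.0415,0,0,0]
    - [0,0,-0.0873,0.0415,0,0,0]
    - [0,0,-0.0873,0.0415,0,0,0]
    - [0,0,0,0,0,0,0]

```text
clock: 32.2
eef_pos: [0.415, 0.1615, 0.0483]
tcp_rot: [-90.0, -50.2, -83.1]
ft_force: [0.0, -0.2, 0.8]
opening: 0.0869
```

```bash
python3 - <<'E'
from h import *
g();P,T=gP(-.158,.137,.063,-50,0); plan(P,T.as_euler('xyz',degrees=True),step=.5)
E
```

```text
grasp rack [-0.1572  0.1379  0.0604] phi -50.2 d [-0.001 -0.768 -0.64 ]
t32.20 q [ 60.   35.5 -36.5  30.5 -65.2  11.8] tcp [0.415  0.1615 0.0483] [-90.  -50.2 -83.1] rack [-0.1572  0.1233  0.0483] F [ 0.  -0.2  0.8] open 0.0869
rot 1 x [0.0006, -0.0005, 0.0036] final j
shift 1 x [0.0615, -0.0251, -0.0208]
```

servo_tool:
  commands:
    - [0,0,0,0.06,-0.025,-0.02,0]
    - [0,0,0,0,0,0,1]
    - [0,0,0,0,0,0,1]
    - [0,0,0,0,0,0,1]
    - [0,0,0,0,0,0,1]
    - [0,0,0,0,0,0,1]
    - [0,0,0,0,0,0,1]
    - [0,0,0,0,0,0,1]
    - [0,0,0,0,0,0,1]
    - [0,0,0,0,0,0,1]
    - [0,0,0,0,0,0,1]
    - [0,0,0,0,0,0,1]

```text
clock: 33.2
eef_pos: [0.4136, 0.1594, 0.0512]
tcp_rot: [-90.0, -50.0, -83.3]
ft_force: [0.2, 0.0, -0.7]
opening: 0.0255
```

servo_tool:
  commands:
    - [0,0,0,0.172,-0.145,0,1]
    - [0,0,0,0.172,-0.145,0,1]
    - [0,0,0,0.172,-0.145,0,1]
    - [0,0,0,0.172,-0.145,0,1]
    - [0,0,0,0.172,-0.145,0,1]
    - [0,0,0,0,0,0,1]

```text
clock: 33.7
eef_pos: [0.4141, 0.1603, 0.0981]
tcp_rot: [-89.7, -49.9, -83.4]
ft_force: [0.4, 0.5, -2.2]
opening: 0.0249
```

servo_tool:
  commands:
    - [0,0,0.0873,-0.0415,0,0,1]
    - [0,0,0.0873,-0.0415,0,0,1]
    - [0,0,0.0873,-0.0415,0,0,1]
    - [0,0,0.0873,-0.0415,0,0,1]
    - [0,0,0.0873,-0.0415,0,0,1]
    - [0,0,0.0873,-0.0415,0,0,1]
    - [0,0,0.0873,-0.0415,0,0,1]
    - [0,0,0.0873,-0.0415,0,0,1]
    - [0,0,0.0873,-0.0415,0,0,1]

```text
clock: 34.45
eef_pos: [0.4113, 0.1714, 0.0894]
tcp_rot: [-90.0, -4.8, -83.2]
ft_force: [0.6, -0.7, -2.0]
opening: 0.0256
```

servo_tool:
  commands:
    - [0,0,0.0873,-0.0415,0,0,1]
    - [0,0,0.0873,-0.0415,0,0,1]
    - [0,0,0.0873,-0.0415,0,0,1]
    - [0,0,0.0873,-0.0415,0,0,1]
    - [0,0,0.0873,-0.0415,0,0,1]
    - [0,0,0.0873,-0.0415,0,0,1]
    - [0,0,0.0873,-0.0415,0,0,1]
    - [0,0,0.0873,-0.0415,0,0,1]
    - [0,0,0.0873,-0.0415,0,0,1]
    - [0,0,0,0,0,0,1]

```text
clock: 35.28
eef_pos: [0.4105, 0.1836, 0.0915]
tcp_rot: [-90.3, 40.1, -83.8]
ft_force: [0.8, -1.3, -1.9]
opening: 0.025
```

```bash
python3 - <<'E'
from h import *
g();P,T=gP(-.150,.147,.0855,40,0); plan(P,T.as_euler('xyz',degrees=True),step=.2)
E
```

```text
grasp rack [-0.159   0.1335  0.106 ] phi 40.1 d [ 0.002  0.644 -0.765]
t35.28 q [ 12.   19.  -22.  -50.  -56.9 115.8] tcp [0.4105 0.1836 0.0915] [-90.3  40.1 -83.8] rack [-0.159   0.1458  0.0915] F [ 0.8 -1.3 -1.9] open 0.025
rot 1 x [-0.002, -0.0096, -0.0021] final j
shift 4 x [0.0181, 0.1523, 0.0562]
```

servo_tool:
  commands:
    - [0,0,0,0.018,0.152,0.056,1]
    - [0,0,0,0.018,0.152,0.056,1]
    - [0,0,0,0.018,0.152,0.056,1]
    - [0,0,0,0.018,0.152,0.056,1]
    - [0,0,0,0,0,0,1]

```text
clock: 35.7
eef_pos: [0.4175, 0.2019, 0.0717]
tcp_rot: [-90.0, 40.0, -83.1]
ft_force: [0.8, 0.8, -0.9]
opening: 0.0253
```

```bash
python3 - <<'E'
from h import *
g()
E
```

```text
grasp rack [-0.1498  0.1509  0.0863] phi 40.0 d [ 0.     0.643 -0.766]
t35.70 q [ 13.9  21.5 -21.6 -51.5 -54.5 117.1] tcp [0.4175 0.2019 0.0717] [-90.   40.  -83.1] rack [-0.1498  0.1631  0.0717] F [ 0.8  0.8 -0.9] open 0.0253
```

servo_tool:
  commands:
    - [0,0,0,0.03,0.036,0,1]
    - [0,0,0,0,0,0,1]
    - [0,0,0,0,0,0,0.7]
    - [0,0,0,0,0,0,0.5]
    - [0,0,0,0,0,0,0]
    - [0,0,0,0,0,0,0]
    - [0,0,0,0,0,0,0]
    - [0,0,0,0,0,0,0]
    - [0,0,0,0,0,0,0]
    - [0,0,0,0,0,0,0]

```text
clock: 36.53
eef_pos: [0.4179, 0.2003, 0.0706]
tcp_rot: [-90.0, 40.0, -83.2]
ft_force: [-0.4, 0.2, 0.1]
opening: 0.0649
```

```bash
python3 - <<'E'
from h import *
g();
f=grab_frame("wrist"); s,p,R=cur()
# handle height near grasp from wrist depth: points in rack frame
M=np.array(f["mount"]);v,u=np.nonzero(f["z_map"]>0);z=f["z_map"][v,u];K=np.array(f["mtx"])
C=np.c_[(u-K[0,2])*z/K[0,0],(v-K[1,2])*z/K[1,1],z];T=C@M[:3,:3].T+M[:3,3];X=R.apply(T)+p
L=(X-np.r_[C0,0])@Rn.from_euler('z',YAW,degrees=True).as_matrix()
m=(L[:,0]>-.135)&(L[:,0]<-.1)&(abs(L[:,1]-.15)<.04)&(L[:,2]>.055)&(L[:,2]<.13)
print("handle",L[m].min(0),L[m].max(0))
b=(L[:,0]>-.1)&(L[:,0]<-.03)&(abs(L[:,1]-.15)<.06)&(L[:,2]>.06)&(L[:,2]<.15)
print("box",np.percentile(L[b],[1,50,99],axis=0).round(3))
E
```

```text
grasp rack [-0.1497  0.1492  0.0851] phi 40.0 d [ 0.002  0.643 -0.766]
t36.53 q [ 13.6  21.6 -21.6 -51.6 -54.5 117.4] tcp [0.4179 0.2003 0.0706] [-90.   40.  -83.2] rack [-0.1496  0.1615  0.0706] F [-0.4  0.2  0.1] open 0.0649
handle [-0.13499103  0.13544067  0.07767351] [-0.10000722  0.15984216  0.09828068]
box [[-0.098  0.131  0.061]
 [-0.065  0.147  0.123]
 [-0.032  0.165  0.125]]
```

servo_tool:
  commands:
    - [0,0,0,0,0,0,0]
    - [0,0,0,0,0,0,0]
    - [0,0,-0.0873,0.0415,0,0,0]
    - [0,0,-0.0873,0.0415,0,0,0]
    - [0,0,-0.0873,0.0415,0,0,0]
    - [0,0,-0.0873,0.0415,0,0,0]
    - [0,0,-0.0873,0.0415,0,0,0]
    - [0,0,-0.0873,0.0415,0,0,0]
    - [0,0,-0.0873,0.0415,0,0,0]
    - [0,0,-0.0873,0.0415,0,0,0]
    - [0,0,-0.0873,0.0415,0,0,0]
    - [0,0,-0.0873,0.0415,0,0,0]

```text
clock: 37.58
eef_pos: [0.4195, 0.1854, 0.0662]
tcp_rot: [-89.9, -10.2, -83.2]
ft_force: [-0.1, -0.9, -0.2]
opening: 0.0872
```

servo_tool:
  commands:
    - [0,0,-0.0873,0.0415,0,0,0]
    - [0,0,-0.0873,0.0415,0,0,0]
    - [0,0,-0.0873,0.0415,0,0,0]
    - [0,0,-0.0873,0.0415,0,0,0]
    - [0,0,-0.0873,0.0415,0,0,0]
    - [0,0,-0.0873,0.0415,0,0,0]
    - [0,0,-0.0873,0.0415,0,0,0]
    - [0,0,-0.0873,0.0415,0,0,0]
    - [0,0,-0.0873,0.0415,0,0,0]
    - [0,0,-0.0873,0.0415,0,0,0]
    - [0,0,0,0,0,0,0]
    - [0,0,0,0,0,0,0]

```text
clock: 38.58
eef_pos: [0.421, 0.1719, 0.0734]
tcp_rot: [-90.1, -60.0, -83.1]
ft_force: [1.1, 0.1, -0.1]
opening: 0.087
```

```bash
python3 - <<'E'
from h import *
g();P,T=gP(-.150,.1475,.0855,-60,0); plan(P,T.as_euler('xyz',degrees=True),step=.5)
E
```

```text
grasp rack [-0.1499  0.1493  0.0829] phi -60.0 d [-0.003 -0.866 -0.5  ]
t38.58 q [ 61.7  39.  -32.3  30.8 -75.8  11. ] tcp [0.421  0.1719 0.0734] [-90.1 -60.  -83.1] rack [-0.15    0.1328  0.0734] F [ 1.1  0.1 -0.1] open 0.087
shift 1 x [0.0788, 0.0064, -0.001]
```

servo_tool:
  commands:
    - [0,0,0,0.078,0,0,0]
    - [0,0,0,0,0,0,1]
    - [0,0,0,0,0,0,1]
    - [0,0,0,0,0,0,1]
    - [0,0,0,0,0,0,1]
    - [0,0,0,0,0,0,1]
    - [0,0,0,0,0,0,1]
    - [0,0,0,0,0,0,1]
    - [0,0,0,0,0,0,1]
    - [0,0,0,0,0,0,1]
    - [0,0,0,0,0,0,1]
    - [0,0,0,0,0,0,1]

```text
clock: 39.58
eef_pos: [0.4214, 0.1703, 0.0768]
tcp_rot: [-90.0, -60.0, -83.2]
ft_force: [0.4, 0.4, -1.6]
opening: 0.0256
```

servo_tool:
  commands:
    - [0,0,0,0.11,-0.065,0,1]
    - [0,0,0,0.11,-0.065,0,1]
    - [0,0,0,0.11,-0.065,0,1]
    - [0,0,0,0.11,-0.065,0,1]
    - [0,0,0.0873,-0.0415,0,0,1]
    - [0,0,0.0873,-0.0415,0,0,1]
    - [0,0,0.0873,-0.0415,0,0,1]
    - [0,0,0.0873,-0.0415,0,0,1]
    - [0,0,0.0873,-0.0415,0,0,1]
    - [0,0,0.0873,-0.0415,0,0,1]
    - [0,0,0.0873,-0.0415,0,0,1]
    - [0,0,0,0,0,0,1]

```text
clock: 40.58
eef_pos: [0.42, 0.1767, 0.0913]
tcp_rot: [-89.9, -24.8, -83.5]
ft_force: [-0.4, 0.2, -1.7]
opening: 0.0253
```

servo_tool:
  commands:
    - [0,0,0.0873,-0.0415,0,0,1]
    - [0,0,0.0873,-0.0415,0,0,1]
    - [0,0,0.0873,-0.0415,0,0,1]
    - [0,0,0.0873,-0.0415,0,0,1]
    - [0,0,0.0873,-0.0415,0,0,1]
    - [0,0,0.0873,-0.0415,0,0,1]
    - [0,0,0.0873,-0.0415,0,0,1]
    - [0,0,0.0873,-0.0415,0,0,1]
    - [0,0,0.0873,-0.0415,0,0,1]
    - [0,0,0.0873,-0.0415,0,0,1]
    - [0,0,0.0873,-0.0415,0,0,1]
    - [0,0,0,0,0,0,1]

```text
clock: 41.58
eef_pos: [0.4183, 0.1938, 0.0885]
tcp_rot: [-90.3, 30.1, -83.6]
ft_force: [1.0, 0.4, -2.0]
opening: 0.0253
```

```bash
python3 - <<'E'
from h import *
g();P,T=gP(-.150,.143,.0635,30,0); plan(P,T.as_euler('xyz',degrees=True),step=.2)
E
```

```text
grasp rack [-0.15    0.1454  0.1049] phi 30.1 d [-0.     0.502 -0.865]
t41.58 q [ 21.6  16.7 -23.  -39.7 -49.4 101. ] tcp [0.4183 0.1938 0.0885] [-90.3  30.1 -83.6] rack [-0.15    0.1549  0.0885] F [ 1.   0.4 -2. ] open 0.0253
rot 1 x [0.0003, -0.0089, -0.0019] final j
shift 5 x [0.1141, 0.1732, -0.0001]
```

servo_tool:
  commands:
    - [0,0,0,0.114,0.173,0,1]
    - [0,0,0,0.114,0.173,0,1]
    - [0,0,0,0.114,0.173,0,1]
    - [0,0,0,0.114,0.173,0,1]
    - [0,0,0,0.114,0.173,0,1]
    - [0,0,0,0,0,0,1]

```text
clock: 42.08
eef_pos: [0.4176, 0.1937, 0.0462]
tcp_rot: [-90.2, 30.0, -83.2]
ft_force: [-0.6, 0.0, -0.8]
opening: 0.025
```

```bash
python3 - <<'E'
from h import *
g()
E
```

```text
grasp rack [-0.1507  0.1455  0.0627] phi 30.0 d [-0.002  0.499 -0.866]
t42.08 q [ 21.   21.  -24.2 -42.7 -45.6 106.7] tcp [0.4176 0.1937 0.0462] [-90.2  30.  -83.2] rack [-0.1507  0.155   0.0462] F [-0.6  0.  -0.8] open 0.025
```

Release, rotate to φ = 0, rise, and move left to look.

servo_tool:
  commands:
    - [0,0,0,0,0,0,0.7]
    - [0,0,0,0,0,0,0.5]
    - [0,0,0,0,0,0,0]
    - [0,0,0,0,0,0,0]
    - [0,0,0,0,0,0,0]
    - [0,0,0,0,0,0,0]
    - [0,0,0,0,0,0,0]
    - [0,0,0,0,0,0,0]
    - [0,0,0,0,0,0,0]

```text
clock: 42.83
eef_pos: [0.4187, 0.1934, 0.0481]
tcp_rot: [-90.0, 30.0, -83.2]
ft_force: [-0.8, 0.7, -0.5]
opening: 0.0714
```

servo_tool:
  commands:
    - [0,0,-0.0873,0.0415,0,0,0]
    - [0,0,-0.0873,0.0415,0,0,0]
    - [0,0,-0.0873,0.0415,0,0,0]
    - [0,0,-0.0873,0.0415,0,0,0]
    - [0,0,-0.0873,0.0415,0,0,0]
    - [0,0,-0.0873,0.0415,0,0,0]
    - [0,0,0,0,-0.4,0,0]
    - [0,0,0,0,-0.6,0,0]
    - [0,0,0,0,-0.8,0,0]
    - [0,0,0,0,-0.8,0,0]
    - [0,0,0,0,-0.8,0,0]
    - [0,0,0,0,-0.8,0,0]

```text
clock: 43.83
eef_pos: [0.4192, 0.1838, 0.2148]
tcp_rot: [-90.0, -0.0, -83.2]
ft_force: [0.1, 0.7, -0.7]
opening: 0.0869
```

servo_tool:
  commands:
    - [0,0,0,0.9,0,0,0]
    - [0,0,0,0.9,0,0,0]
    - [0,0,0,0.9,0,0,0]
    - [0,0,0,0.9,0,0,0]
    - [0,0,0,0,0,0,0]
    - [0,0,0,0,0,0,0]

```text
clock: 44.33
eef_pos: [0.4364, 0.0395, 0.2131]
tcp_rot: [-90.0, -0.0, -83.4]
ft_force: [0.1, 0.0, -0.3]
opening: 0.0868
```

```bash
python3 look.py t11;  python3 - <<'E'
from h import *
P,T=gP(-.152,.002,.063,0,0); plan(P,T.as_euler('xyz',degrees=True),step=.5)
E
```

```text
grasp rack [-0.1506 -0.0004  0.2321] phi -0.0 d [ 0. -0. -1.]
t44.33 q [ 26.6   4.  -25.1   0.  -61.   70. ] tcp [0.4364 0.0395 0.2131] [-90.   -0.  -83.4] rack [-0.1506 -0.0004  0.2131] F [ 0.1  0.  -0.3] open 0.0868
-0.13 handle n166 xmin -0.176 y@-.15 -0.1390 y@-.03 -0.1294 slope 0.080 box z [0.068 0.079 0.082]
0 handle n88 xmin -0.185 y@-.15 0.0022 y@-.03 -0.0127 slope -0.124 box z None
0.13 handle n28 xmin -0.185 y@-.15 0.1446 y@-.03 0.1614 slope 0.140 box z None
rot 1 x [-0.0004, -0.0049, -0.0] final j
shift 9 x [-0.004, 0.4697, -0.0046]
```

View pics/t11.png

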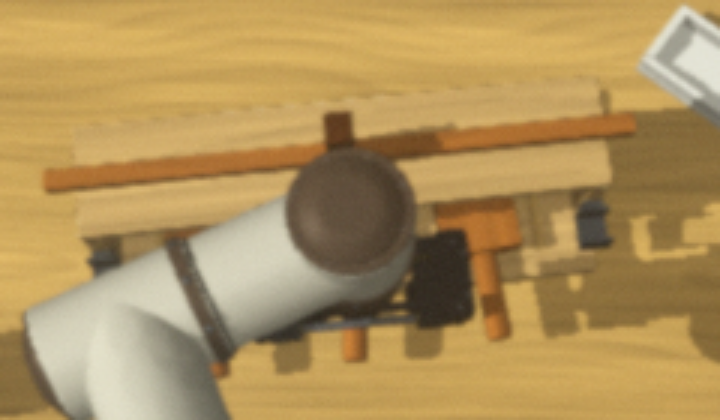

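The bar is still on the shelf, tray 1 is bottom-up at (480,225), and the arm hides the rest; that makes 13 pictures viewed. Tray 2 comes next, with tilts limited for both neighbours (-38° to +47°).

servo_tool:
  commands:
    - [0,-0.005,0,0,0.468,-0.005,0]
    - [0,0,0,0,0.468,-0.005,0]
    - [0,0,0,0,0.468,-0.005,0]
    - [0,0,0,0,0.468,-0.005,0]
    - [0,0,0,0,0.468,-0.005,0]
    - [0,0,0,0,0.468,-0.005,0]
    - [0,0,0,0,0.468,-0.005,0]
    - [0,0,0,0,0.468,-0.005,0]
    - [0,0,0,0,0.468,-0.005,0]
    - [0,0,0,0,0,0,0]

```text
clock: 45.22
eef_pos: [0.4326, 0.0411, 0.0418]
tcp_rot: [-90.4, -0.1, -82.9]
ft_force: [-1.2, -0.3, 0.3]
opening: 0.0869
```

servo_tool:
  commands:
    - [0,0,-0.083,0.0395,0,0,0]
    - [0,0,-0.083,0.0395,0,0,0]
    - [0,0,-0.083,0.0395,0,0,0]
    - [0,0,-0.083,0.0395,0,0,0]
    - [0,0,-0.083,0.0395,0,0,0]
    - [0,0,-0.083,0.0395,0,0,0]
    - [0,0,-0.083,0.0395,0,0,0]
    - [0,0,-0.083,0.0395,0,0,0]
    - [0,0,0,0,0,0,0]
    - [0,0,0,0,0,0,0]

```text
clock: 46.05
eef_pos: [0.4368, 0.0305, 0.0483]
tcp_rot: [-89.9, -38.0, -82.8]
ft_force: [-0.4, 0.3, -0.5]
opening: 0.0873
```

```bash
python3 - <<'E'
from h import *
g();P,T=gP(-.153,.0022,.0635,-38,0); plan(P,T.as_euler('xyz',degrees=True),step=.5)
E
```

```text
grasp rack [-0.1514  0.0023  0.0633] phi -38.0 d [ 0.003 -0.615 -0.788]
t46.05 q [ 42.2  25.3 -50.3  43.2 -47.5  15.9] tcp [0.4368 0.0305 0.0483] [-89.9 -38.  -82.8] rack [-0.1513 -0.0094  0.0483] F [-0.4  0.3 -0.5] open 0.0873
rot 1 x [-0.0034, 0.003, -0.0002] final j
shift 1 x [0.0062, -0.0025, -0.042]
```

servo_tool:
  commands:
    - [0,0,0,0,0,0,1]
    - [0,0,0,0,0,0,1]
    - [0,0,0,0,0,0,1]
    - [0,0,0,0,0,0,1]
    - [0,0,0,0,0,0,1]
    - [0,0,0,0,0,0,1]
    - [0,0,0,0,0,0,1]
    - [0,0,0,0,0,0,1]
    - [0,0,0,0,0,0,1]
    - [0,0,0,0,0,0,1]
    - [0,0,0,0,0,0,1]

```text
clock: 46.97
eef_pos: [0.4363, 0.0289, 0.0482]
tcp_rot: [-90.0, -38.1, -83.0]
ft_force: [1.2, -0.5, -0.2]
opening: 0.0254
```

servo_tool:
  commands:
    - [0,0,0,0.135,-0.173,0,1]
    - [0,0,0,0.135,-0.173,0,1]
    - [0,0,0,0.135,-0.173,0,1]
    - [0,0,0,0.135,-0.173,0,1]
    - [0,0,0,0.135,-0.173,0,1]
    - [0,0,0,0,0,0,1]

```text
clock: 47.47
eef_pos: [0.4372, 0.0302, 0.0936]
tcp_rot: [-89.7, -37.9, -83.0]
ft_force: [-0.1, 1.5, -2.0]
opening: 0.025
```

servo_tool:
  commands:
    - [0,0,0.0873,-0.0415,0,0,1]
    - [0,0,0.0873,-0.0415,0,0,1]
    - [0,0,0.0873,-0.0415,0,0,1]
    - [0,0,0.0873,-0.0415,0,0,1]
    - [0,0,0.0873,-0.0415,0,0,1]
    - [0,0,0.0873,-0.0415,0,0,1]
    - [0,0,0.0873,-0.0415,0,0,1]
    - [0,0,0.0873,-0.0415,0,0,1]
    - [0,0,0.0873,-0.0415,0,0,1]

```text
clock: 48.22
eef_pos: [0.4343, 0.0431, 0.0885]
tcp_rot: [-89.9, 7.2, -82.9]
ft_force: [-1.0, -2.2, -1.2]
opening: 0.0252
```

servo_tool:
  commands:
    - [0,0,0.0873,-0.0415,0,0,1]
    - [0,0,0.0873,-0.0415,0,0,1]
    - [0,0,0.0873,-0.0415,0,0,1]
    - [0,0,0.0873,-0.0415,0,0,1]
    - [0,0,0.0873,-0.0415,0,0,1]
    - [0,0,0.0873,-0.0415,0,0,1]
    - [0,0,0.0873,-0.0415,0,0,1]
    - [0,0,0.0873,-0.0415,0,0,1]
    - [0,0,0,0,0,0,1]

```text
clock: 48.97
eef_pos: [0.4331, 0.053, 0.0916]
tcp_rot: [-90.3, 47.2, -83.4]
ft_force: [0.7, 0.5, 0.5]
opening: 0.0253
```

```bash
python3 - <<'E'
from h import *
g();P,T=gP(-.152,.004,.087,47,0); plan(P,T.as_euler('xyz',degrees=True),step=.2)
E
```

```text
grasp rack [-0.1522 -0.0005  0.1045] phi 47.2 d [-0.001  0.734 -0.679]
t48.97 q [ -7.8  25.7 -16.1 -48.3 -71.8 130.4] tcp [0.4331 0.053  0.0916] [-90.3  47.2 -83.4] rack [-0.1523  0.0134  0.0916] F [0.7 0.5 0.5] open 0.0253
rot 1 x [0.0014, -0.0036, -0.004] final j
shift 2 x [0.1226, 0.191, 0.0034]
```

servo_tool:
  commands:
    - [0,0,0,0.08,0.127,0,1]
    - [0,0,0,0.08,0.127,0,1]
    - [0,0,0,0.08,0.127,0,1]
    - [0,0,0,0,0,0,1]
    - [0,0,0,0,0,0,1]

```text
clock: 49.38
eef_pos: [0.4319, 0.06, 0.0756]
tcp_rot: [-90.0, 47.0, -82.8]
ft_force: [-1.9, -0.0, 0.5]
opening: 0.0251
```

```bash
cat > wl.py <<'E'
from h import *
import sys
def wl(y0):
    g(); s,p,R=cur(); f=grab_frame("wrist")
    M=np.array(f["mount"]);v,u=np.nonzero(f["z_map"]>0);z=f["z_map"][v,u];K=np.array(f["mtx"])
    C=np.c_[(u-K[0,2])*z/K[0,0],(v-K[1,2])*z/K[1,1],z];X=R.apply(C@M[:3,:3].T+M[:3,3])+p
    L=(X-np.r_[C0,0])@Rn.from_euler('z',YAW,degrees=True).as_matrix()
    m=(L[:,0]>-.13)&(L[:,0]<-.11)&(abs(L[:,1]-y0)<.04)&(L[:,2]>.049)&(L[:,2]<.13); print("handle y",np.percentile(L[m][:,1],[1,99]).round(4),"z",np.percentile(L[m][:,2],[1,99]).round(4))
    for a in(-.095,-.085,-.075):
        b=(L[:,0]>a)&(L[:,0]<a+.01)&(abs(L[:,1]-y0)<.06)&(L[:,2]>.06)&(L[:,2]<.15)
        if b.sum()>20: print("box",a,"y",np.percentile(L[b][:,1],[1,99]).round(3),"z",np.percentile(L[b][:,2],[1,50,99]).round(3))
wl(float(sys.argv[1]))
E
python3 wl.py .004
```

```text
grasp rack [-0.1525  0.0066  0.0886] phi 47.0 d [-0.003  0.731 -0.682]
t49.38 q [ -7.   27.  -16.9 -49.  -69.9 131.9] tcp [0.4319 0.06   0.0756] [-90.   47.  -82.8] rack [-0.1526  0.0205  0.0756] F [-1.9 -0.   0.5] open 0.0251
handle y [-0.0057  0.013 ] z [0.0798 0.1009]
box -0.095 y [-0.012  0.027] z [0.062 0.106 0.129]
box -0.085 y [-0.011  0.028] z [0.061 0.103 0.129]
box -0.075 y [-0.005  0.029] z [0.061 0.103 0.129]
```

servo_tool:
  commands:
    - [0,0,0,0.036,0.034,0,1]
    - [0,0,0,0,0,0,1]
    - [0,0,0,0,0,0,0.7]
    - [0,0,0,0,0,0,0.6]
    - [0,0,0,0,0,0,0.5]
    - [0,0,0,0,0,0,0]
    - [0,0,0,0,0,0,0]
    - [0,0,0,0,0,0,0]
    - [0,0,0,0,0,0,0]
    - [0,0,0,0,0,0,0]

```text
clock: 50.27
eef_pos: [0.4328, 0.0591, 0.0736]
tcp_rot: [-90.0, 47.0, -82.9]
ft_force: [-0.1, 0.2, 0.8]
opening: 0.0649
```

```bash
python3 wl.py .004
```

```text
grasp rack [-0.1519  0.0056  0.0865] phi 47.0 d [-0.001  0.731 -0.682]
t50.27 q [ -7.1  27.2 -16.9 -49.1 -69.7 132.1] tcp [0.4328 0.0591 0.0736] [-90.   47.  -82.9] rack [-0.1519  0.0195  0.0736] F [-0.1  0.2  0.8] open 0.0649
handle y [-0.0089  0.01  ] z [0.0788 0.0976]
box -0.095 y [-0.013  0.021] z [0.062 0.108 0.125]
box -0.085 y [-0.013  0.021] z [0.061 0.108 0.125]
box -0.075 y [-0.012  0.022] z [0.061 0.122 0.125]
```

servo_tool:
  commands:
    - [0,0,0,0,0,0,0]
    - [0,0,0,0,0,0,0]
    - [0,0,-0.0863,0.041,0,0,0]
    - [0,0,-0.0863,0.041,0,0,0]
    - [0,0,-0.0863,0.041,0,0,0]
    - [0,0,-0.0863,0.041,0,0,0]
    - [0,0,-0.0863,0.041,0,0,0]
    - [0,0,-0.0863,0.041,0,0,0]
    - [0,0,-0.0863,0.041,0,0,0]
    - [0,0,-0.0863,0.041,0,0,0]
    - [0,0,-0.0863,0.041,0,0,0]

```text
clock: 51.23
eef_pos: [0.4349, 0.0472, 0.0678]
tcp_rot: [-89.8, 2.3, -82.9]
ft_force: [0.5, -1.6, -0.0]
opening: 0.0868
```

servo_tool:
  commands:
    - [0,0,-0.0863,0.041,0,0,0]
    - [0,0,-0.0863,0.041,0,0,0]
    - [0,0,-0.0863,0.041,0,0,0]
    - [0,0,-0.0863,0.041,0,0,0]
    - [0,0,-0.0863,0.041,0,0,0]
    - [0,0,-0.0863,0.041,0,0,0]
    - [0,0,-0.0863,0.041,0,0,0]
    - [0,0,-0.0863,0.041,0,0,0]
    - [0,0,-0.0863,0.041,0,0,0]
    - [0,0,-0.0863,0.041,0,0,0]
    - [0,0,0,0,0,0,0]
    - [0,0,0,0,0,0,0]

```text
clock: 52.23
eef_pos: [0.4359, 0.032, 0.0717]
tcp_rot: [-90.1, -46.9, -82.8]
ft_force: [0.8, 0.1, 0.1]
opening: 0.087
```

```bash
python3 wl.py .004; python3 - <<'E'
from h import *
P,T=gP(-.152,.0025,.0853,-47,0); plan(P,T.as_euler('xyz',degrees=True),step=.5)
E
```

```text
grasp rack [-0.1521  0.0061  0.0847] phi -46.9 d [ 0.001 -0.73  -0.683]
t52.23 q [ 46.   27.1 -48.6  42.8 -56.7  13.3] tcp [0.4359 0.032  0.0717] [-90.1 -46.9 -82.8] rack [-0.1521 -0.0078  0.0717] F [0.8 0.1 0.1] open 0.087
handle y [-0.0026  0.0178] z [0.0769 0.0979]
box -0.095 y [-0.009  0.025] z [0.061 0.109 0.125]
box -0.085 y [-0.009  0.025] z [0.062 0.112 0.125]
box -0.075 y [-0.008  0.025] z [0.062 0.112 0.125]
shift 1 x [0.059, 0.0569, 0.0031]
```

servo_tool:
  commands:
    - [0,0,0,0,0,0,1]
    - [0,0,0,0,0,0,1]
    - [0,0,0,0,0,0,1]
    - [0,0,0,0,0,0,1]
    - [0,0,0,0,0,0,1]
    - [0,0,0,0,0,0,1]
    - [0,0,0,0,0,0,1]
    - [0,0,0,0,0,0,1]
    - [0,0,0,0,0,0,1]
    - [0,0,0,0,0,0,1]
    - [0,0,0,0,0,0,1]

```text
clock: 53.2
eef_pos: [0.4359, 0.0314, 0.0726]
tcp_rot: [-90.0, -47.0, -82.9]
ft_force: [-0.5, -0.2, 2.8]
opening: 0.0251
```

servo_tool:
  commands:
    - [0,0,0,0.1,-0.094,0,1]
    - [0,0,0,0.1,-0.094,0,1]
    - [0,0,0,0.1,-0.094,0,1]
    - [0,0,0,0.1,-0.094,0,1]
    - [0,0,0.0873,-0.0415,0,0,1]
    - [0,0,0.0873,-0.0415,0,0,1]
    - [0,0,0.0873,-0.0415,0,0,1]
    - [0,0,0.0873,-0.0415,0,0,1]
    - [0,0,0.0873,-0.0415,0,0,1]
    - [0,0,0.0873,-0.0415,0,0,1]
    - [0,0,0.0873,-0.0415,0,0,1]
    - [0,0,0.0873,-0.0415,0,0,1]

```text
clock: 54.2
eef_pos: [0.434, 0.0427, 0.089]
tcp_rot: [-89.9, -6.7, -83.0]
ft_force: [0.4, -2.1, -0.2]
opening: 0.0251
```

servo_tool:
  commands:
    - [0,0,0.0873,-0.0415,0,0,1]
    - [0,0,0.0873,-0.0415,0,0,1]
    - [0,0,0.0873,-0.0415,0,0,1]
    - [0,0,0.0873,-0.0415,0,0,1]
    - [0,0,0.0873,-0.0415,0,0,1]
    - [0,0,0.0873,-0.0415,0,0,1]
    - [0,0,0.0873,-0.0415,0,0,1]
    - [0,0,0.0873,-0.0415,0,0,1]
    - [0,0,0.0873,-0.0415,0,0,1]
    - [0,0,0,0,0,0,1]

```text
clock: 55.03
eef_pos: [0.4328, 0.0545, 0.0899]
tcp_rot: [-90.3, 38.2, -83.4]
ft_force: [-0.5, -2.3, -3.8]
opening: 0.0254
```

```bash
python3 wl.py .004; python3 - <<'E'
from h import *
P,T=gP(-.152,.003,.0655,38,0); plan(P,T.as_euler('xyz',degrees=True),step=.2)
E
```

```text
grasp rack [-0.1524  0.0032  0.1048] phi 38.2 d [-0.001  0.619 -0.786]
t55.03 q [ -2.   21.6 -18.6 -42.7 -64.3 122.8] tcp [0.4328 0.0545 0.0899] [-90.3  38.2 -83.4] rack [-0.1524  0.0149  0.0899] F [-0.5 -2.3 -3.8] open 0.0254
handle y [-0.007   0.0152] z [0.0911 0.1117]
box -0.095 y [-0.031  0.048] z [0.08  0.106 0.112]
box -0.085 y [-0.031  0.049] z [0.078 0.108 0.112]
box -0.075 y [-0.03  0.05] z [0.076 0.106 0.11 ]
rot 1 x [0.0011, -0.0038, -0.001] final j
shift 4 x [0.1565, 0.1927, 0.003]
```

servo_tool:
  commands:
    - [0,0,0,0.125,0.154,0,1]
    - [0,0,0,0.125,0.154,0,1]
    - [0,0,0,0.125,0.154,0,1]
    - [0,0,0,0.125,0.154,0,1]
    - [0,0,0,0.125,0.154,0,1]
    - [0,0,0,0,0,0,1]
    - [0,0,0,0,0,0,1]

```text
clock: 55.67
eef_pos: [0.4328, 0.057, 0.0514]
tcp_rot: [-90.0, 38.1, -82.8]
ft_force: [-2.1, 0.8, 2.2]
opening: 0.0258
```

```bash
python3 wl.py .004
```

```text
grasp rack [-0.152   0.0057  0.0664] phi 38.1 d [-0.002  0.617 -0.787]
t55.67 q [ -2.   25.5 -19.8 -44.3 -60.7 127.1] tcp [0.4328 0.057  0.0514] [-90.   38.1 -82.8] rack [-0.1521  0.0174  0.0514] F [-2.1  0.8  2.2] open 0.0258
handle y [-0.0357  0.0156] z [0.0592 0.1298]
box -0.095 y [-0.03   0.049] z [0.062 0.082 0.085]
box -0.085 y [-0.029  0.049] z [0.061 0.082 0.085]
box -0.075 y [-0.029  0.05 ] z [0.061 0.082 0.085]
```

servo_tool:
  commands:
    - [0,0,0,0.025,0.032,0,1]
    - [0,0,0,0,0,0,0.7]
    - [0,0,0,0,0,0,0.5]
    - [0,0,0,0,0,0,0]
    - [0,0,0,0,0,0,0]
    - [0,0,0,0,0,0,0]
    - [0,0,0,0,0,0,0]
    - [0,0,0,0,0,0,0]
    - [0,0,0,0,0,0,0]

```text
clock: 56.47
eef_pos: [0.4331, 0.0563, 0.0499]
tcp_rot: [-90.0, 38.0, -82.9]
ft_force: [-0.3, -0.3, -0.1]
opening: 0.0647
```

servo_tool:
  commands:
    - [0,0,-0.083,0.0395,0,0,0]
    - [0,0,-0.083,0.0395,0,0,0]
    - [0,0,-0.083,0.0395,0,0,0]
    - [0,0,-0.083,0.0395,0,0,0]
    - [0,0,-0.083,0.0395,0,0,0]
    - [0,0,-0.083,0.0395,0,0,0]
    - [0,0,-0.083,0.0395,0,0,0]
    - [0,0,-0.083,0.0395,0,0,0]
    - [0,0,0,0,-0.4,0,0]
    - [0,0,0,0,-0.8,0,0]
    - [0,0,0,0,-0.8,0,0]
    - [0,0,0,0,-0.8,0,0]

```text
clock: 57.47
eef_pos: [0.4338, 0.0449, 0.1586]
tcp_rot: [-90.0, -0.0, -82.9]
ft_force: [2.0, -0.6, -1.1]
opening: 0.0871
```

servo_tool:
  commands:
    - [0,0,0,0,-0.8,0,0]
    - [0,0,0,0,-0.8,0,0]
    - [0,0,0,0,-0.8,0,0]
    - [0,0,0,0,0,-0.8,0]
    - [0,0,0,0,0,-0.8,0]
    - [0,0,0,0,0,0,0]
    - [0,0,0,0,0,0,0]

```text
clock: 58.05
eef_pos: [0.3697, 0.0367, 0.2539]
tcp_rot: [-89.9, 0.1, -82.9]
ft_force: [0.6, 0.0, 0.4]
opening: 0.0868
```

```bash
cat > wv.py <<'E'
from h import *
import sys
g(); s,p,R=cur(); f=grab_frame("wrist")
M=np.array(f["mount"]);v,u=np.nonzero(f["z_map"]>0);z=f["z_map"][v,u];K=np.array(f["mtx"])
C=np.c_[(u-K[0,2])*z/K[0,0],(v-K[1,2])*z/K[1,1],z];X=R.apply(C@M[:3,:3].T+M[:3,3])+p
L=(X-np.r_[C0,0])@Rn.from_euler('z',YAW,degrees=True).as_matrix()
for y0 in(-.13,0,.13):
    h=L[(L[:,0]<-.112)&(L[:,0]>-.21)&(abs(L[:,1]-y0)<.05)&(L[:,2]>.06)&(L[:,2]<.1)]
    b=L[(L[:,0]<-.06)&(L[:,0]>-.092)&(abs(L[:,1]-y0)<.06)&(L[:,2]>.072)&(L[:,2]<.11)]
    if len(h)>20:
        k=np.polyfit(h[:,0],h[:,1],1); print(y0,"handle xmin %.3f y@-.15 %.4f y@-.03 %.4f"%(h[:,0].min(),np.polyval(k,-.15),np.polyval(k,-.03)),"ztop",h[:,2].max().round(4),end=" ")
    if len(b)>20: print("box y",np.percentile(b[:,1],[1,99]).round(4),"z",np.percentile(b[:,2],[5,50,95]).round(4), "zslope y",np.polyfit(b[:,1],b[:,2],1)[0].round(3))
cv2.imwrite(f"pics/{sys.argv[1]}.png",f["color"])
E
python3 wv.py w12
```

```text
grasp rack [-0.2172  0.0048  0.2729] phi 0.1 d [ 0.002  0.001 -1.   ]
t58.05 q [ 31.1  -5.5 -28.2  -0.  -67.2  66. ] tcp [0.3697 0.0367 0.2539] [-89.9   0.1 -82.9] rack [-0.2172  0.0049  0.2539] F [0.6 0.  0.4] open 0.0868
-0.13 handle xmin -0.173 y@-.15 -0.1375 y@-.03 -0.1289 ztop 0.0775 box y [-0.1732 -0.0948] z [0.0746 0.0804 0.0817] zslope y -0.006
0 handle xmin -0.182 y@-.15 0.0056 y@-.03 0.0131 ztop 0.0776 box y [-0.0284  0.0497] z [0.0789 0.0804 0.0817] zslope y 0.002
0.13 handle xmin -0.183 y@-.15 0.1415 y@-.03 0.1423 ztop 0.0776 box y [0.1054 0.1837] z [0.0787 0.0803 0.0816] zslope y 0.006
```

View pics/w12.png

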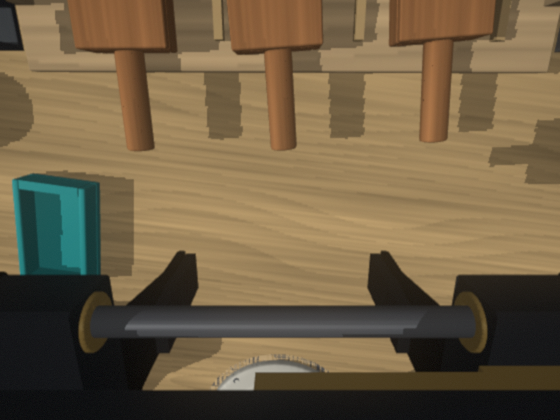

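All three trays are bottom-up and level, with handles at (135,105), (282,100) and (435,95) and box tops at z 80.4 mm with no tilt. Each is inside its own bay; that makes 14 pictures viewed. Next is the bar.

```bash
python3 - <<'E'
from h import *
a=plan(W(-.217,.0048,.31)); b=plan(W(-.001,0,.31),[-90,0,-83.06],start=a,step=.6); c=plan(W(-.001,0,.225),[-90,0,-83.06],start=b,step=.4)
E
```

```text
shift 3 x [0.0014, -0.4679, -0.0062]
shift 9 x [0.0133, 0.0, 0.6]
shift 6 x [-0.0, 0.3542, 0.0]
```

servo_tool:
  commands:
    - [0,0,0,0,-0.468,0,0]
    - [0,0,0,0,-0.468,0,0]
    - [0,0,0,0,-0.468,0,0]
    - [0,0,0,0.0133,0,0.6,0]
    - [0,0,0,0.0133,0,0.6,0]
    - [0,0,0,0.0133,0,0.6,0]
    - [0,0,0,0.0133,0,0.6,0]
    - [0,0,0,0.0133,0,0.6,0]
    - [0,0,0,0.0133,0,0.6,0]
    - [0,0,0,0.0133,0,0.6,0]
    - [0,0,0,0.0133,0,0.6,0]
    - [0,0,0,0.0133,0,0.6,0]

```text
clock: 59.1
eef_pos: [0.5881, 0.0587, 0.3083]
tcp_rot: [-90.1, -0.0, -83.0]
ft_force: [1.0, 1.6, 0.1]
opening: 0.087
```

servo_tool:
  commands:
    - [0,0,0,0,0,0,0]
    - [0,0,0,0,0,0,0]

```text
clock: 59.27
eef_pos: [0.5873, 0.0587, 0.3073]
tcp_rot: [-90.2, -0.0, -83.0]
ft_force: [-0.8, -0.4, -0.4]
opening: 0.0866
```

```bash
cat > bar.py <<'E'
from h import *
import sys
zt=float(sys.argv[1])   # expected bar top
f=grab_frame("top");P,u,v=cloud(f);L=(P-np.r_[C0,0])@Rn.from_euler('z',YAW,degrees=True).as_matrix()
x0=float(sys.argv[2]); b=L[(abs(L[:,2]-zt)<.008)&(abs(L[:,0]-x0)<.03)&(abs(L[:,1])<.3)&(abs(L[:,1])>.07)]
for sg in(1,-1):
    c=b[b[:,1]*sg>0]
    if len(c)>20: print(sg,len(c),"x lo/mid/hi",np.percentile(c[:,0],[3,50,97]).round(4),"z",np.median(c[:,2]).round(4),"y",c[:,1].min().round(3),c[:,1].max().round(3))
k=np.polyfit(b[:,1],b[:,0],1); print("slope,x@0",k.round(4))
where()
E
python3 bar.py .194 0; python3 - <<'E'
from h import *
c=plan(W(-.001,0,.225),[-90,0,-83.06],step=.4)
E
```

```text
1 208 x lo/mid/hi [-0.0111 -0.0015  0.0089] z 0.1916 y 0.071 0.28
-1 525 x lo/mid/hi [-0.0108 -0.0016  0.0086] z 0.1919 y -0.279 -0.07
slope,x@0 [ 0.0011 -0.0014]
t59.32 q [ 21.4  16.    3.8  -0.  -77.9  75.6] tcp [0.5864 0.0586 0.308 ] [-90.1  -0.  -83. ] rack [0.0006 0.0004 0.308 ] F [-0.1  0.  -0.6] open 0.0868
shift 6 x [0.0019, 0.3459, -0.0066]
```

servo_tool:
  commands:
    - [0,0,0,0,0.345,-0.006,0]
    - [0,0,0,0,0.345,-0.006,0]
    - [0,0,0,0,0.345,-0.006,0]
    - [0,0,0,0,0.345,-0.006,0]
    - [0,0,0,0,0.345,-0.006,0]
    - [0,0,0,0,0.345,-0.006,0]
    - [0,0,0,0,0,0,1]
    - [0,0,0,0,0,0,1]
    - [0,0,0,0,0,0,1]
    - [0,0,0,0,0,0,1]
    - [0,0,0,0,0,0,1]
    - [0,0,0,0,0,0,1]

```text
clock: 60.32
eef_pos: [0.5847, 0.0587, 0.2276]
tcp_rot: [-89.9, 0.0, -82.9]
ft_force: [1.3, 1.1, -0.1]
opening: 0.055
```

servo_tool:
  commands:
    - [0,0,0,0,0,0,1]
    - [0,0,0,0,0,0,1]
    - [0,0,0,0,0,0,1]
    - [0,0,0,0,0,0,1]
    - [0,0,0,0,-0.25,0,1]
    - [0,0,0,0,-0.25,0,1]
    - [0,0,0,0,-0.25,0,1]
    - [0,0,0,0,-0.15,0,1]
    - [0,0,0,0,0,-0.33,1]
    - [0,0,0,0,0,-0.33,1]
    - [0,0,0,0,0,-0.33,1]
    - [0,0,0,0,0,-0.33,1]

```text
clock: 61.32
eef_pos: [0.5315, 0.052, 0.2634]
tcp_rot: [-89.9, 0.0, -82.9]
ft_force: [-0.2, 0.8, -2.2]
opening: 0.0258
```

servo_tool:
  commands:
    - [0,0,0,0,0,-0.33,1]
    - [0,0,0,0,0,-0.33,1]
    - [0,0,0,0,0,0,1]
    - [0,0,0,0,0,0,1]
    - [0,0,0,0,0,0,1]

```text
clock: 61.73
eef_pos: [0.5065, 0.049, 0.2634]
tcp_rot: [-89.9, 0.0, -82.9]
ft_force: [-0.3, -0.2, -2.5]
opening: 0.0257
```

```bash
python3 bar.py .229 -.08
```

```text
1 81 x lo/mid/hi [-0.0881 -0.0818 -0.0709] z 0.2275 y 0.071 0.146
-1 475 x lo/mid/hi [-0.0879 -0.0788 -0.0688] z 0.2276 y -0.279 -0.071
slope,x@0 [-0.0069 -0.0801]
t61.78 q [ 23.8   9.  -11.7  -0.  -69.2  73.2] tcp [0.5065 0.049  0.2631] [-89.9   0.  -82.9] rack [-0.0799  0.0006  0.2631] F [-0.   0.5 -2.2] open 0.0258
```

servo_tool:
  commands:
    - [0,0.0044,0,0,0.32,0,1]
    - [0,0,0,0,0.32,0,1]
    - [0,0,0,0,0.32,0,1]
    - [0,0,0,0,0.32,0,1]
    - [0,0,0,0,0.32,0,1]
    - [0,0,0,0,0.32,0,1]
    - [0,0,0,0,0.25,0,1]
    - [0,0,0,0,0,0,1]
    - [0,0,0,0,0,0,1]

```text
clock: 62.53
eef_pos: [0.5061, 0.0488, 0.1756]
tcp_rot: [-90.0, -0.0, -83.2]
ft_force: [0.4, -0.2, -0.9]
opening: 0.026
```

```bash
python3 bar.py .139 -.08; python3 - <<'E'
from h import *
f=grab_frame("top");cv2.imwrite("pics/t14.png",cv2.resize(f["color"][120:260,150:390],None,fx=3.3,fy=3.3))
# brackets' wall tops z .117 near y +-.245
P,u,v=cloud(f);L=(P-np.r_[C0,0])@Rn.from_euler('z',YAW,degrees=True).as_matrix()
for y0 in(-.245,.245):
    m=(abs(L[:,1]-y0)<.015)&(abs(L[:,0]+.08)<.03)&(L[:,2]>.105)&(L[:,2]<.125); print(y0,np.sort(L[m][:,0]).round(3))
E
```

```text
1 41 x lo/mid/hi [-0.0883 -0.0846 -0.0748] z 0.1392 y 0.071 0.142
-1 434 x lo/mid/hi [-0.0893 -0.0802 -0.0696] z 0.1398 y -0.279 -0.071
slope,x@0 [-0.0103 -0.0818]
t62.58 q [ 23.8  13.1 -19.6   0.  -57.2  73. ] tcp [0.5065 0.0489 0.1764] [-89.9  -0.  -83.2] rack [-0.0799  0.0005  0.1764] F [ 0.2 -0.5 -3.6] open 0.0257
-0.245 [-0.098 -0.098 -0.098 -0.098 -0.098 -0.097 -0.097 -0.097 -0.097 -0.097
 -0.096 -0.096 -0.096 -0.096 -0.096 -0.095 -0.095 -0.095 -0.094 -0.093
 -0.093 -0.064 -0.063 -0.063 -0.063 -0.062 -0.061 -0.06  -0.06  -0.06
 -0.059 -0.059 -0.058 -0.057 -0.057 -0.056 -0.056 -0.056 -0.056 -0.055
 -0.055 -0.055 -0.055 -0.054 -0.054 -0.054 -0.054 -0.052 -0.051 -0.051]
0.245 []
```

View pics/t14.png

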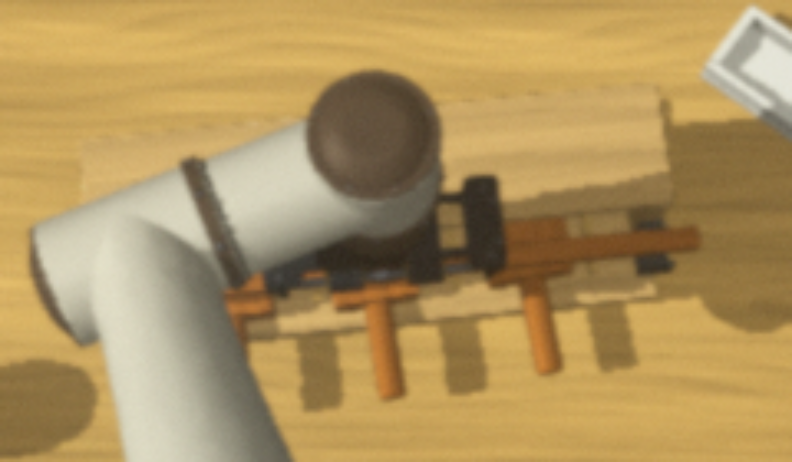

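The right end is poised over its bracket at (655,245), and the arm hides the left end; that makes 15 pictures viewed. I'll fit the line numerically, using the scene camera for the left end.

```bash
python3 - <<'E'
from h import *
for n in("top","scene"):
    f=grab_frame(n);P,u,v=cloud(f);L=(P-np.r_[C0,0])@Rn.from_euler('z',YAW,degrees=True).as_matrix()
    for lo,hi in((-.285,-.235),(-.235,-.15),(-.15,-.07),(.07,.15),(.15,.235),(.235,.285)):
        m=(L[:,1]>lo)&(L[:,1]<hi)&(abs(L[:,0]+.08)<.03)&(L[:,2]>.127)&(L[:,2]<.15)
        if m.sum()>10: print(n,lo,m.sum(),np.percentile(L[m][:,0],[3,50,97]).round(4),"z",np.median(L[m][:,2]).round(4))
where()
E
```

```text
top -0.285 127 [-0.0889 -0.0791 -0.0538] z 0.1405
top -0.235 220 [-0.0886 -0.0799 -0.0695] z 0.1405
top -0.15 111 [-0.0885 -0.0798 -0.0689] z 0.1401
top 0.07 42 [-0.0881 -0.0856 -0.0748] z 0.1399
scene -0.285 28 [-0.0902 -0.0744 -0.0679] z 0.1441
scene 0.235 56 [-0.0852 -0.07   -0.0656] z 0.1435
t62.73 q [ 23.8  13.  -19.6   0.  -57.2  73. ] tcp [0.5065 0.0491 0.1769] [-89.9   0.  -83.2] rack [-0.0799  0.0006  0.1769] F [-0.4  0.5 -2.2] open 0.0259
```

servo_tool:
  commands:
    - [0,0,0,0,0.2,0,1]
    - [0,0,0,0,0.2,0,1]
    - [0,0,0,0,0.15,0,1]
    - [0,0,0,0,0.1,0,1]
    - [0,0,0,0,0,0,1]
    - [0,0,0,0,0,0,1]

```text
clock: 63.23
eef_pos: [0.5057, 0.0488, 0.1496]
tcp_rot: [-90.0, -0.0, -83.2]
ft_force: [0.7, 0.9, -1.7]
opening: 0.0257
```

servo_tool:
  commands:
    - [0,0,0,0,0.1,0,1]
    - [0,0,0,0,0.1,0,1]
    - [0,0,0,0,0.07,0,1]
    - [0,0,0,0,0,0,1]

```text
clock: 63.57
eef_pos: [0.5059, 0.0489, 0.1391]
tcp_rot: [-90.0, 0.0, -83.2]
ft_force: [0.0, 0.4, -2.7]
opening: 0.026
```

```bash
python3 bar.py .105 -.08
```

```text
-1 428 x lo/mid/hi [-0.0903 -0.0797 -0.0625] z 0.1036 y -0.279 -0.073
slope,x@0 [-0.0163 -0.0825]
t63.62 q [ 23.8  15.4 -22.6  -0.  -52.   73. ] tcp [0.5059 0.0489 0.1391] [-90.    0.  -83.2] rack [-0.0806  0.0005  0.1391] F [-0.1  0.6 -1.4] open 0.0261
```

servo_tool:
  commands:
    - [0,0,0,0,0.04,0,1]
    - [0,0,0,0,0.03,0,1]
    - [0,0,0,0,0,0,1]
    - [0,0,0,0,0,0,1]

```text
clock: 63.95
eef_pos: [0.5062, 0.0489, 0.1389]
tcp_rot: [-89.9, -0.0, -83.1]
ft_force: [-4.9, 0.6, 12.0]
opening: 0.0258
```

Seated, with 12 N of contact. Release and withdraw up and back.

servo_tool:
  commands:
    - [0,0,0,0,-0.03,0,1]
    - [0,0,0,0,0,0,0.8]
    - [0,0,0,0,0,0,0.6]
    - [0,0,0,0,0,0,0.3]
    - [0,0,0,0,0,0,0]
    - [0,0,0,0,0,0,0]
    - [0,0,0,0,0,0,0]
    - [0,0,0,0,0,0,0]
    - [0,0,0,0,0,0,0]

```text
clock: 64.7
eef_pos: [0.5058, 0.0488, 0.1374]
tcp_rot: [-90.0, 0.0, -83.2]
ft_force: [-0.2, 0.4, 0.5]
opening: 0.0647
```

servo_tool:
  commands:
    - [0,0,0,0,-0.3,0,0]
    - [0,0,0,0,-0.5,0,0]
    - [0,0,0,0,-0.8,0,0]
    - [0,0,0,0,-0.8,0,0]
    - [0,0,0,0,-0.8,0,0]
    - [0,0,0,0,-0.8,0,0]
    - [0,0,0,-0.4,0,-0.7,0]
    - [0,0,0,-0.7,0,-0.5,0]
    - [0,0,0,-0.8,0,0,0]
    - [0,0,0,-0.8,0,0,0]
    - [0,0,0,-0.8,0,0,0]
    - [0,0,0,-0.8,0,0,0]

```text
clock: 65.7
eef_pos: [0.4371, 0.2152, 0.298]
tcp_rot: [-89.9, 0.0, -83.2]
ft_force: [0.7, -1.0, 0.6]
opening: 0.0872
```

servo_tool:
  commands:
    - [0,0,0,-0.9,0,0,0]
    - [0,0,0,-0.9,0,0,0]
    - [0,0,0,-0.9,0,0,0]
    - [0,0,0,-0.9,0,0,0]
    - [0,0,0,-0.9,0,0,0]
    - [0,0,0,-0.9,0,0,0]
    - [0,0,0,-0.9,0,0,0]
    - [0,0,0,-0.9,0,0,0]
    - [0,0,0,0,0,0,0]
    - [0,0,0,0,0,0,0]

```text
clock: 66.53
eef_pos: [0.4028, 0.5013, 0.2959]
tcp_rot: [-90.1, -0.1, -83.1]
ft_force: [0.1, -0.7, 0.3]
opening: 0.087
```

```bash
sed -i 's/L\[:,2\]>.05)&(L\[:,2\]<.105)/L[:,2]>.05)\&(L[:,2]<.09)/' look.py; python3 look.py t15; python3 bar.py .104 -.08
```

```text
grasp rack [-0.1282  0.4621  0.3149] phi -0.1 d [-0.001 -0.002 -1.   ]
t66.53 q [ 65.6  21.8  10.5  -0.  -78.8  31.3] tcp [0.4028 0.5013 0.2959] [-90.1  -0.1 -83.1] rack [-0.1282  0.462   0.2959] F [ 0.1 -0.7  0.3] open 0.087
-0.13 handle n169 xmin -0.177 y@-.15 -0.1390 y@-.03 -0.1294 slope 0.081 box z [0.058 0.076 0.083]
0 handle n183 xmin -0.184 y@-.15 0.0065 y@-.03 0.0130 slope 0.054 box z [0.075 0.079 0.085]
0.13 handle n190 xmin -0.186 y@-.15 0.1445 y@-.03 0.1465 slope 0.017 box z [0.075 0.079 0.083]
1 528 x lo/mid/hi [-0.0887 -0.0785 -0.0653] z 0.1031 y 0.071 0.28
-1 509 x lo/mid/hi [-0.0901 -0.0797 -0.0652] z 0.1029 y -0.279 -0.07
slope,x@0 [ 0.0035 -0.079 ]
t66.63 q [ 65.5  21.6  10.4   0.  -78.8  31.3] tcp [0.4035 0.4993 0.2974] [-90.   -0.  -83.2] rack [-0.1277  0.46    0.2974] F [-0.2 -0.5  0.5] open 0.087
```

View pics/t15.png

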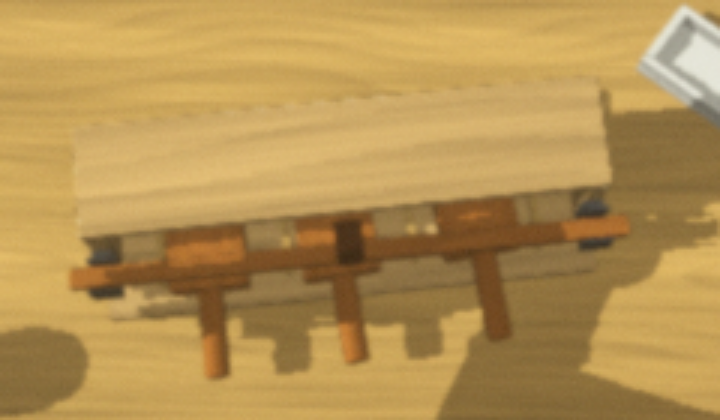

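```bash
python3 -c "
from bench import job; print(job.close_job())"
```

```text
the job is handed in; nothing more can be done
None
```

I laid the keeper bar on the shelf, turned over all three trays in their bays, and set the bar back in both brackets with its handle up. I then handed the job in at about 67 s of the 210 s; no verdict is reported.

**Trays:** Each tray took two quarter turns held by its handle, resting on its 36 mm side in between. None was drawn out from under the shelf. The last checks show all three lying flat with the hollow down and the handle to the front. The box tops read 80–81 mm (81 expected).

**Bar:** The top reads 103 mm at both ends, the same as at the start, and it met 12 N as it seated.

**Less than perfect:**
- **Trays 2 and 3 off centre:** both sit about 13–16 mm left of their bay centres. The last reading for tray 3 puts its box only a few millimetres from the left strip.
- **Tray 1:** it sits about 10 mm further in than its bay point and is yawed about 5°.
- **Contact with tray 2:** while I gripped tray 1, the gripper's body leaned on tray 2's handle with about 5 N, which yawed tray 2. I changed the tilt angles, and tray 2 was then turned over normally.
- **Bystanders:** I did not measure the tin, hammer and block again at the end. I kept the arm's path clear of them and saw no sign of contact.

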